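Blow out the washed filter bowl

ROBOT

A 6-joint arm with a two-finger parallel gripper is mounted at the origin on the work surface. World frame = base frame: x ahead of the robot, y to its left, z up, the work surface at z = 0. Lengths are in mm, angles in rad, forces in N, time in s.
With the tool pointing down it reaches from about 375 to 825 mm from the base axis. Payload 5.5 kg.
Tool frame: the origin (TCP) lies where the fingers leave the gripper's body, on its centre line; the fingertips stand 73 mm ahead of it and the grasp point (between the pads) lies 54 mm ahead of it (ctrl.pinch_z is the distance from the TCP to the grasp point, in mm); z points along the fingers, y is the direction in which the jaws open and shut (so a half turn about z gives the same grasp; the last joint's range is limited). The gripper opens to 85 mm and grips with 20 to 120 N. Pads are 22 mm wide; open, the fingers measure 114 mm over their backs; the gripper's body (76 mm by 85 mm) begins 54 mm behind the grasp point. The pads swing forward as they close: fully open they stand 13 mm farther back than shut.
Start: joints at [-1.34, 0.314, -0.047, 1.21, 0, 1.571], TCP at [137.251, -584.087, 303.899] pointing down, gripper open.
Joint ranges: [-2.67, 2.67], [-0.69, 1.73], [-1.03, 1.25], [-2.08, 2.16], [-1.42, 1.45], [-3.14, 3.14]. Speed limits (rad/s): [2.39, 2.39, 3.01, 3.14, 3.14, 3.14].

INTERFACE

Orientations are given as a unit quaternion [x, y, z, w].
In Python, from cell import ctrl, vision, workorder gives the robot as it stands.
- The arm moves only by the tool carry_out, never from a script. Its argument "increments" is a list of rows, each a list of 4 numbers: the shift along the world's x, y, z in m, then the turn about the world's z in degrees. A call has 1 to 12 rows; each row shifts and turns the commanded pose from where the row before left it; what a row does not reach is not made up. A row lasts 1/8 s, in which the tool goes at most 62.5 mm and 10.7 degrees, less where a joint would pass 70% of its speed; a pose out of reach is approached as far as the arm can. A call is refused whole if a number of a shift passes 0.0625 or a number of a turn 10.7, either way. A call with a gripper value outside its range is refused whole. "fingers" is the opening, from 0 (shut) to 1 (fully open), set as the call begins (left out, the last holds). The fingers move at their own pace and stop on an object; "force" is the grip in N (left out, the last holds). Time passes only in rows, so rows that do not move let the fingers close. It gives the time, the measured TCP pose, the force and the opening at its end, in the units of the state.
- ctrl.sense(): the state, without advancing time (a new reading comes with each control period).
- vision.grab_frame(name): name is "scene" or "top"; returns a dict with "frame" (480x640x3 uint8, red, green, blue), "range_z" (480x640 float32, mm along the optical axis (not along the pixel's ray), 0 where there is no reading), "intrinsics" (3x3 intrinsics, pixels), "rvec" (rotation vector, rad) and "tvec" (3), from world to camera coordinates, as OpenCV has them. Camera axes: x right, y down, z forward; pixel columns grow to the right and rows downward; lengths in mm; the calibration is good to about 2 mm. A picture is of the moment at which its call begins.
- workorder.job_done(): hands the job in, once; it reports no verdict.
Trained networks look in a picture, given as the dict that the camera call returned (one of the last four; its "shot" number tells which), for a name from the list of things; names that differ only in an ending like _2 or _b are one class to them, and where a whole thing is asked for, a point or a joint stands for the part that bears it (a point fixed in the world has none). Each returns a list of dicts, best first, with "score" (0 to 1); they miss things now and then, are a little off and sometimes report something else, mostly with a low value. They report only what shows in the picture. A call takes as long as a camera call. They do not tell look-alikes from the thing itself.
- vision.masks_of(name, picture): "region" (480x640 bool, what is visible of it) and "at" ([column, row] in pixels, amid what is visible of it).
- vision.landmark_of(name, picture): "at" ([column, row] in pixels: a listed point, or the origin of a listed thing).
The state is a dict: "time": time; "joint_positions": joint angles; "joint_velocities": joint speeds; "joint_torque": joint torques, N m; "tcp_pos": TCP position; "tcp_rot": TCP orientation; "force": force on the tool from outside, world axes, zero at the start; "wrist_torque": the same for the moment, N m; "opening": finger opening in mm.
Only numpy, scipy, OpenCV 4.12 (cv2) and the standard library are available. Lean on these libraries where they do the work, as an engineer would, in place of code of your own. Each camera call takes 0.05 s, during which the arm holds its last target.

TASK

Take the washed aluminium filter bowl off the draining rack, turn it mouth-down over the brass blow-off post of the air station so that its rim sits flat on the round seat, and let go of it. Only then press the station's red spring-return hand lever down until its arm lies level (half flow: do not push it on towards its stop, full flow would throw the bowl off), and finish still holding the lever level with the gripper. Leave the bowl seated and everything else on the bench where it is.

Things in the scene. Friction and masses are not known exactly. Their poses are not given: they have to be found in the camera images.
- bowl: Aluminium filter bowl: a straight round cup, 48 mm outside, bore 42 mm, 90 mm long, closed end 5 mm thick with a brass drain plug 14 mm wide, 6 mm long; about 0.14 kg. Origin: centre of the closed end's outer face; z runs along its axis to the open mouth (rim at z = 90 mm). It starts lying on its side in one lane of the rack, mouth away from the robot, 20 degrees downhill, middle 71 mm up.
- bowl_rim (a point): Centre of the bowl's open mouth, in the plane of the rim.
- bowl_mid (a point): Middle of the bowl, on its axis, 45 mm from either end: a good place to grip across the 48 mm diameter, free on both sides.
- black_bowl: A black plastic filter bowl of exactly the same shape and axes, in the other lane of the rack (lanes 120 mm apart). Which bowl lies in which lane varies. Stays where it is.
- rack: Draining rack, fixed: blue tray 200 x 270 x 14 mm with a steel wire frame. Its two lanes, at y = -60 and +60 mm, are each a pair of 8 mm rods 34 mm apart, running along x and sloping 20 degrees down to +x, with a low wire stop (10 mm) at the bowl's mouth. Turned by up to 0.25 rad. Origin on the bench under its centre, x away from the robot at zero yaw, z up.
- station: Air blow-off station, fixed, turned by up to 0.25 rad: grey plate 240 x 290 x 10 mm; blow-off post on its right half, hand-lever valve on its left half (hinge at the back, arm reaching towards the robot, -x); beside the valve, at (85, 5) mm, a filter-regulator 155 mm high. Origin on the bench near the plate's middle, x away from the robot at zero yaw, y left, z up.
- post_seat (a point): Centre of the top face of the round aluminium seat (68 mm diameter, 60 mm above the bench) that the bowl's rim comes to rest on; station (-20, -85, 60) mm. The brass post rises 57 mm above this point: a centring collar 35 mm wide and 10 mm high, a cone up to 20 mm, then a stem 18 mm wide with a tapered tip.
- lever_grip (a point): Point on the axis of the lever's red round handgrip, 118 mm from the hinge; the grip is 20 mm thick and covers 75 to 150 mm from the hinge. It moves with the lever: 177 mm above the bench at rest; with the arm level its centre is 118 mm and its top 128 mm above the bench.
- lever_hinge (a point): The lever's hinge, 118 mm above the bench at station (75, 75, 118) mm; its axis is level, along the station's y.
- lever (a joint): Angle of the hand lever, rad. 0: released, the arm rises 0.52 rad (30 degrees) from the hinge towards the robot. It grows as the grip is pressed down: 0.52 is arm level, 0.95 is the stop (full flow). A spring always drives it back to 0: about 6 N on the grip starts it moving, 10 N holds it level, 14 N near the stop.
- element: White filter cartridge with blue end caps standing upright, 42 mm diameter, 70 mm high. Bystander. Origin under its centre.
- spraycan: Yellow spray can standing upright, 58 mm diameter, 170 mm high. Bystander. Origin under its centre.
- wrench: Steel wrench lying flat, 170 mm long. Bystander. Origin about its middle, on the bench.
- unionnut: Brass union ring lying flat, 52 mm diameter, 16 mm high. Bystander. Origin under its centre.
- carton: Small cardboard carton 100 x 70 x 55 mm. Bystander. Origin under its centre.
- brush: Cleaning brush lying flat, 170 mm long. Bystander. Origin about its middle, on the bench.
There are look-alikes about, which are no part of the job. There is more than one size of the bowl; the job needs the middle-sized.

How it is judged:
By the outcome, as a careful person would: the job done as asked, in the order asked, and still so for the second after the job is handed in, while the arm keeps its last pose, push and grip.
It also fails if it takes over 69 s, if anything falls off the work surface, if the arm or the gripper's body presses on something with over 40 N, if the wrist force passes 120 N, or if a joint passes its speed limit or range.

## Working session

There is one attempt and no reset: what is moved stays moved. The work goes in short steps, Python scripts to look and compute and a tool call to move; the robot and the scene stay as the last step left them, time stands still between calls to the robot, and variables do not carry over. Pictures are saved under pics/ and viewed, and the job is handed in when it is done.

Besides the shell and the picture viewer there is one more tool, called as a command line: name --pt "numbers of a row" for each row, then --argument value for the rest. carry_out: Moves the arm, as the interface text tells. Its arguments: {"type":"object","properties":{"increments":{"type":"array"},"fingers":{"type":"number"},"force":{"type":"number"}},"required":["increments"]}

```bash
ls -la; mkdir -p pics; python3 - <<'E'
from cell import ctrl, vision, workorder
import cv2
print(ctrl.sense()); print([a for a in dir(ctrl) if a[0]!='_'],[a for a in dir(vision) if a[0]!='_'])
for n in("scene","top"):
    p=vision.grab_frame(n); cv2.imwrite(f"pics/{n}0.png",p["frame"][:,:,::-1]); print(p["shot"],p["intrinsics"],p["rvec"],p["tvec"])
E
```

```text
total 12
drwxr-xr-x  3 agent agent 4096 Dec  6 00:33 .
drwxr-xr-x 23 root  root  4096 Dec  6 00:33 ..
drwxr-xr-x  2 agent agent 4096 Dec  6 00:33 pics
{'time': 0.0, 'joint_positions': array([-1.33997988e+00,  3.14249862e-01, -4.80468843e-02,  1.21017912e+00,
        4.43469244e-05,  1.57080893e+00]), 'joint_velocities': array([ 2.30970036e-03, -3.09141704e-03,  2.88372081e-05,  2.06790050e-04,
       -1.70111291e-04, -1.35704364e-03]), 'joint_torque': array([-2.85843225e-04, -5.39591289e+01,  3.39748871e+01,  1.91037543e-02,
        5.05055614e-04, -1.78519412e-05]), 'tcp_pos': array([ 137.17586484, -583.66526128,  303.03426726]), 'tcp_rot': array([ 9.93348236e-01,  1.15145888e-01, -7.46805835e-05, -8.36735717e-04]), 'force': array([ 0.28728672, -0.29311049, -0.28654764]), 'wrist_torque': array([ 0.0114325 , -0.01004633,  0.00483629]), 'opening': 85.17093733852562}
['IKError', 'pinch_z', 'sense'] ['grab_frame', 'landmark_of', 'masks_of']
1 [[602.78528009   0.         312.573373  ]
 [  0.         602.78528009 238.55302335]
 [  0.           0.           1.        ]] [ 0.82232676  2.42870514 -1.21214851] [ 424.94223242  -95.17811186 1777.3952632 ]
2 [[582.33228609   0.         305.75058767]
 [  0.         582.33228609 241.10134087]
 [  0.           0.           1.        ]] [ 2.09428609 -2.13213822  0.22591205] [   8.54025118  554.007632   1464.10425783]
```

View pics/scene0.png

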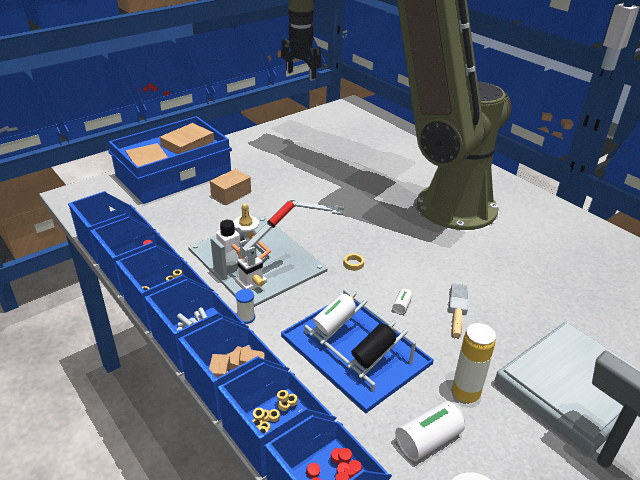

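View pics/top0.png

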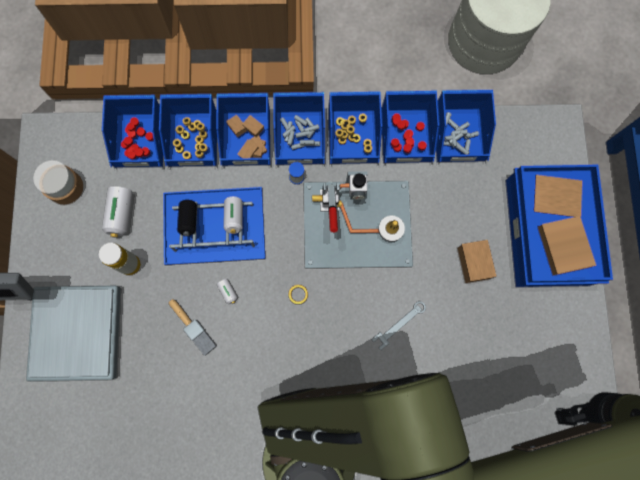

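```bash
cat > h.py <<'E'
import numpy as np, cv2
from cell import ctrl, vision, workorder
def T(p):
    R=cv2.Rodrigues(np.array(p["rvec"],float))[0]; return R,np.array(p["tvec"],float).ravel()
def ray(p,uv):
    R,t=T(p);K=p["intrinsics"];d=R.T@np.linalg.inv(K)@np.array([uv[0],uv[1],1.]);return -R.T@t,d
def at_z(p,uv,z):
    c,d=ray(p,uv);return c+d*(z-c[2])/d[2]
def tri(ps,uvs):
    A=np.zeros((3,3));b=np.zeros(3);L=[]
    for p,uv in zip(ps,uvs):
        c,d=ray(p,uv);d=d/np.linalg.norm(d);M=np.eye(3)-np.outer(d,d);A+=M;b+=M@c;L.append((c,M))
    x=np.linalg.solve(A,b);return x,[round(float(np.linalg.norm(M@(x-c))),1) for c,M in L]
def cloud(p):
    R,t=T(p);K=p["intrinsics"];z=p["range_z"];v,u=np.mgrid[:480,:640]
    P=np.stack([(u-K[0,2])/K[0,0]*z,(v-K[1,2])/K[1,1]*z,z],-1);return (P-t)@R, z>0
def proj(p,X):
    return cv2.projectPoints(np.array(X,float).reshape(-1,3),np.array(p["rvec"],float),np.array(p["tvec"],float),p["intrinsics"],None)[0].reshape(-1,2)
E
python3 - <<'E'
from h import *
np.set_printoptions(precision=1,suppress=True)
a=vision.grab_frame("scene");b=vision.grab_frame("top")
for n in["bowl","bowl_rim","bowl_mid","black_bowl","rack","station","post_seat","lever_grip","lever_hinge"]:
    la=vision.landmark_of(n,a);lb=vision.landmark_of(n,b)
    print(n,[(np.array(q["at"]),round(q["score"],2)) for q in la],[(np.array(q["at"]),round(q["score"],2)) for q in lb])
    for i in la[:3]:
        for j in lb[:3]:
            x,e=tri([a,b],[i["at"],j["at"]])
            if max(e)<15: print("   ",x,e)
import pickle;pickle.dump((a,b),open("f0.pkl","wb"))
print(ctrl.sense()["time"])
E
```

```text
bowl [(array([456.1, 413.9]), 0.95), (array([347.3, 299. ]), 0.85), (array([409. , 291.4]), 0.61)] [(array([116.6, 232.3]), 0.95), (array([232.3, 231.6]), 0.84), (array([230.6, 304.6]), 0.68)]
    [590.7 505.6  30.6] [3.6, 3.6]
    [580.5 184.2  83.1] [4.8, 4.8]
    [397.  197.3  17.4] [1.7, 1.7]
bowl_rim [(array([403. , 443.5]), 0.71), (array([322.5, 326.9]), 0.67), (array([400.1, 311. ]), 0.6), (array([350.8, 262. ]), 0.19)] [(array([120.1, 187.5]), 0.78), (array([219.9, 281.6]), 0.75), (array([234.6, 201.6]), 0.61)]
    [716.7 496.6  35.7] [1.4, 1.4]
    [663.3 188.5  52.8] [3.7, 3.7]
    [458.2 228.1  11.6] [0.3, 0.3]
bowl_mid [(array([434.3, 428.5]), 0.86), (array([334. , 312.3]), 0.77), (array([401.6, 300.6]), 0.69)] [(array([117.1, 209.3]), 0.73), (array([229.8, 290.8]), 0.72), (array([232.6, 216. ]), 0.67)]
    [652.3 505.5  36.9] [3.8, 3.8]
    [623.5 187.2  70.5] [2.2, 2.2]
    [431.8 203.2  11.8] [1.9, 1.9]
black_bowl [(array([386.9, 326.9]), 0.76)] []
rack [(array([354.1, 347.3]), 0.89)] [(array([215.6, 228.5]), 0.88), (array([296.9, 175.8]), 0.36)]
    [607.9 242.   -2. ] [2.4, 2.4]
station [(array([258.5, 258.7]), 0.72), (array([350.6, 263.1]), 0.71), (array([313.2, 206.3]), 0.7), (array([282.7, 210.9]), 0.33)] [(array([357.3, 224.8]), 0.78)]
    [ 607.5 -142.     2.1] [1.8, 1.8]
post_seat [(array([242.5, 220.8]), 0.91)] [(array([392.4, 229.5]), 0.58)]
    [ 585.7 -233.4   59. ] [6.0, 6.0]
lever_grip [(array([282.9, 212.8]), 0.72)] [(array([333.1, 219.7]), 0.65)]
    [580.1 -67.  175.5] [1.4, 1.4]
lever_hinge [(array([246.2, 245.7]), 0.55)] [(array([327.5, 185. ]), 0.87)]
    [685.7 -60.4 128.7] [2.3, 2.3]
1.1
```

```bash
python3 - <<'E'
from h import *
import pickle
from scipy.optimize import least_squares
np.set_printoptions(precision=1,suppress=True)
a,b=pickle.load(open("f0.pkl","rb"))
# top plates outlines
f=b["frame"].astype(int);R,G,B=f[...,0],f[...,1],f[...,2]
for nm,roi,cond,z in[("rack",(150,180,280,275),(B>R+60)&(B>90),14),]:
    m=np.zeros((480,640),np.uint8);m[roi[1]:roi[3],roi[0]:roi[2]]=cond[roi[1]:roi[3],roi[0]:roi[2]]
    m=cv2.morphologyEx(m,cv2.MORPH_OPEN,np.ones((3,3),np.uint8))
    n,l,s,_=cv2.connectedComponentsWithStats(m);i=1+np.argmax(s[1:,4]);v,u=np.nonzero(l==i)
    P=np.array([at_z(b,(x,y),z)[:2] for x,y in zip(u,v)],np.float32)
    print(nm,cv2.minAreaRect(P))
CA,va=cloud(a);CB,vb=cloud(b)
# station plate by height
for nm,C,v,p in(("scene",CA,va,a),("top",CB,vb,b)):
    s=v&(C[...,0]>450)&(C[...,0]<780)&(C[...,1]>-330)&(C[...,1]<40)&(C[...,2]>5)&(C[...,2]<16)
    m=cv2.morphologyEx(s.astype(np.uint8),cv2.MORPH_OPEN,np.ones((3,3),np.uint8))>0
    print(nm,"station",m.sum(),cv2.minAreaRect(C[m][:,:2].astype(np.float32)))
    s=v&(np.hypot(C[...,0]-586,C[...,1]+233)<60)&(C[...,2]>30)
    Q=C[s];print(nm,"post n",len(Q)," max z",Q[:,2].max())
    for lo,hi in((54,66),(66,80),(80,130)):
        q=Q[(Q[:,2]>lo)&(Q[:,2]<hi)]
        if len(q)>3: print(lo,hi,len(q),q.mean(0),q.min(0),q.max(0),cv2.minEnclosingCircle(q[:,:2].astype(np.float32)))
# bowl cylinder
Q=[]
for p,C,v in((a,CA,va),(b,CB,vb)):
    for k in vision.masks_of("bowl",p) if 0 else []: pass
    s=v&(abs(C[...,0]-622)<70)&(abs(C[...,1]-187)<40)&(C[...,2]>62)
    fr=p["frame"].astype(int);s&=(fr.min(-1)>0)
    Q.append(C[s]);print("bowl pts",s.sum(),C[s].mean(0))
def fit(Q):
    def r(x):
        d=np.array([np.cos(x[3])*np.cos(x[2]),np.sin(x[3])*np.cos(x[2]),-np.sin(x[2])])
        c=np.array([622,x[0],x[1]]);w=Q-c;return np.linalg.norm(np.cross(w,d),axis=1)-24
    return least_squares(r,[187,71,.35,.05],loss="soft_l1",f_scale=2)
for q in Q+[np.vstack(Q)]:
    o=fit(q);x=o.x;print("cyl y,z at x=622",x[:2],"slope",round(x[2],3),"yaw",round(x[3],3),"res",np.median(abs(o.fun)))
    print("  x range",np.percentile(q[:,0],[1,99]))
E
```

```text
rack ((612.863525390625, 248.09677124023438), (201.35842895507812, 271.3364562988281), 2.517136335372925)
scene station 3588 ((625.809814453125, -123.41087341308594), (330.3444519042969, 273.41204833984375), 89.09801483154297)
scene post n 446  max z 120.36107814696007
54 66 213 [ 589.  -219.    59.9] [ 552.8 -262.8   54.2] [ 619.3 -191.    65.9] ((587.8436889648438, -225.9479217529297), 37.394927978515625)
66 80 79 [ 592.2 -219.7   73.1] [ 571.9 -238.5   66.4] [ 605.5 -206.3   79.4] ((589.7295532226562, -223.3349609375), 17.84355926513672)
80 130 95 [ 589.  -223.3   99.7] [ 577.1 -235.7   80.2] [ 597.2 -214.5  120.4] ((587.405029296875, -225.38470458984375), 11.298110008239746)
top station 4888 ((610.3628540039062, -141.60411071777344), (290.1558837890625, 240.7628173828125), 89.90579223632812)
top post n 540  max z 123.37330219951696
54 66 335 [ 582.5 -225.3   59.8] [ 552.2 -260.6   54. ] [ 617.6 -193.7   65.9] ((584.68359375, -226.4595489501953), 34.16354751586914)
66 80 88 [ 580.5 -224.5   72.3] [ 559.2 -253.2   66.2] [ 615.5 -205.3   80. ] ((584.4861450195312, -227.98919677734375), 31.820390701293945)
80 130 67 [ 582.4 -224.3  104.1] [ 571.9 -234.3   80.1] [ 595.1 -214.6  123.4] ((583.797119140625, -224.87246704101562), 11.963274002075195)
bowl pts 987 [619.4 196.3  82.8]
bowl pts 720 [611.9 186.6  85.7]
cyl y,z at x=622 [187.3  69.9] slope 0.313 yaw 0.038 res 1.5975919987151066
  x range [553.2 672.3]
cyl y,z at x=622 [189.3  69.4] slope 0.305 yaw 0.052 res 1.9617048256537988
  x range [552.7 670.6]
cyl y,z at x=622 [188.   69.6] slope 0.311 yaw 0.043 res 1.881699041674036
  x range [552.9 671.5]
```

```bash
python3 - <<'E'
from h import *
import pickle
a,b=pickle.load(open("f0.pkl","rb"))
i=a["frame"][170:400,180:440,::-1];cv2.imwrite("pics/cs.png",cv2.resize(i,None,fx=3,fy=2.6,interpolation=cv2.INTER_CUBIC))
i=b["frame"][160:280,160:420,::-1];cv2.imwrite("pics/ct.png",cv2.resize(i,None,fx=3,fy=3,interpolation=cv2.INTER_CUBIC))
E
```

```text
(no output)
```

View pics/cs.png

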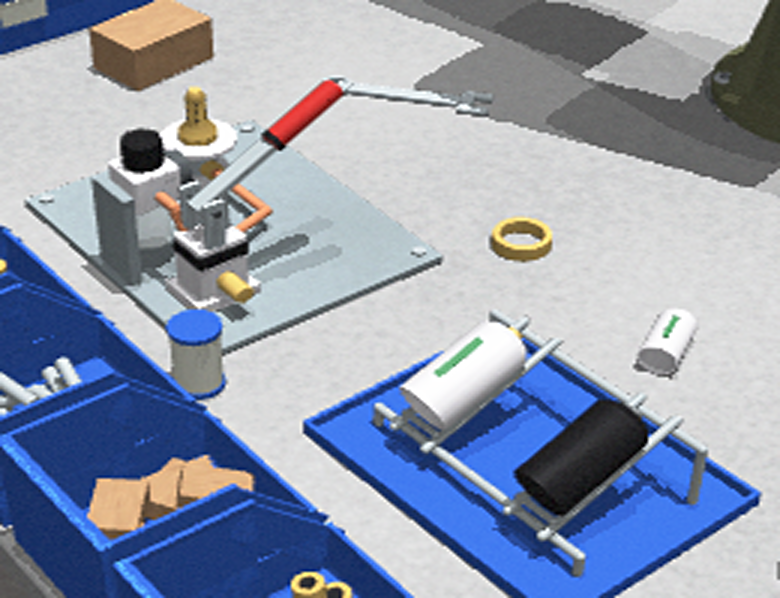

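View pics/ct.png

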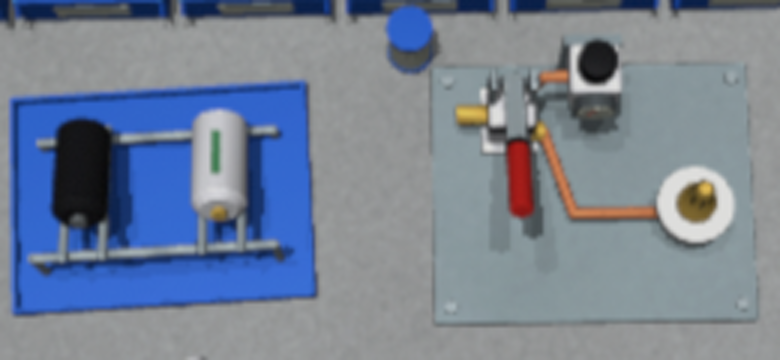

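carry_out --pt "0.02 0.035 0 -5.35" --pt "0.03 0.048 0 -5.35" --pt "0.03 0.05 0 0" --pt "0.03 0.05 0 0" --pt "0.03 0.05 0 0" --pt "0.03 0.05 0 0" --pt "0.03 0.05 0 0" --pt "0.03 0.05 0 0" --pt "0.03 0.05 0 0" --pt "0.03 0.05 0 0" --pt "0.03 0.05 0 0" --pt "0.03 0.05 0 0" --fingers 1

```text
time: 2.6
tcp_pos: [488.1, 0.8, 304.2]
tcp_rot: [1.0, 0.022, 0.001, 0.0]
force: [0.3, -0.6, 0.1]
opening: 85.4
```

carry_out --pt "0.03 0.047 0 0" --pt "0.03 0.047 0 0" --pt "0.03 0.047 -0.02 0" --pt "0.028 0.045 -0.02 0" --pt "0 0 -0.04 0" --pt "0 0 -0.03 0" --pt "0 0 0 0"

```text
time: 3.48
tcp_pos: [611.8, 111.8, 191.2]
tcp_rot: [0.996, 0.078, -0.005, -0.03]
force: [-0.1, -0.1, 0.4]
opening: 85.2
```

```bash
python3 - <<'E'
from h import *
a=vision.grab_frame("scene");b=vision.grab_frame("top")
print(ctrl.pinch_z, ctrl.sense()["tcp_pos"])
i=a["frame"][190:400,250:510,::-1];j=b["frame"][160:280,120:380,::-1]
cv2.imwrite("pics/pre.png",np.vstack([cv2.resize(i,(720,360)),cv2.resize(j,(720,240))]))
E
```

```text
53.900000000000006 [613.92100664 111.96114937 194.61337974]
```

View pics/pre.png

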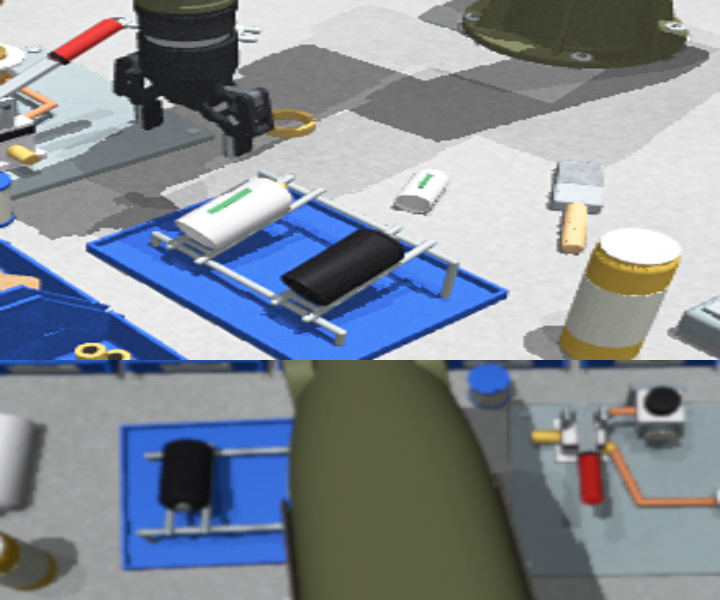

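```bash
python3 - <<'E'
from h import *
np.set_printoptions(precision=4,suppress=True)
s=ctrl.sense()
for k in s: print(k,s[k])
E
```

```text
time 3.575
joint_positions [ 0.1552  0.4191 -0.1523  0.9998  0.0609  3.1406]
joint_velocities [ 0.0002 -0.019   0.0212 -0.002   0.0003  0.0006]
joint_torque [  0.086  -56.257   30.5001   0.0463   0.2446  -0.    ]
tcp_pos [613.921  111.9611 194.6134]
tcp_rot [ 0.9965  0.078  -0.0026 -0.0304]
force [ 0.1766 -0.1806  0.2294]
wrist_torque [-0.0503 -0.0882 -0.0583]
opening 85.88148521762463
```

carry_out --pt "0 0 0.02 10.7" --pt "0 0 0.02 10.7" --pt "0 0.01 0 10.7" --pt "0 0.01 0 10.7" --pt "0 0.01 0 10.7" --pt "0 0.01 0 10.7" --pt "0 0.01 0 10.7" --pt "0 0.01 0 10.7" --pt "0 0.01 0 10.7" --pt "0 0 0 10.7" --pt "0 0 0 10.7" --pt "0 0 0 10.7"

```text
time: 5.08
tcp_pos: [614.7, 182.2, 236.4]
tcp_rot: [0.361, 0.932, -0.027, -0.009]
force: [0.5, -0.5, 0.5]
opening: 85.6
```

```bash
cat > st.py <<'E'
from h import *
from scipy.spatial.transform import Rotation as Ro
np.set_printoptions(precision=4,suppress=True)
s=ctrl.sense();M=Ro.from_quat(s["tcp_rot"]).as_matrix()
print(s["time"],s["joint_positions"],s["tcp_pos"],"F",s["force"],s["opening"])
print("toolz",M[:,2],"jaw",M[:,1],"jawdeg",np.degrees(np.arctan2(M[1,1],M[0,1])))
E
python3 st.py
```

```text
5.075 [ 0.3009  0.4575  0.0052  1.1669 -0.0315  1.04  ] [614.65   182.1973 236.4134] F [ 0.4818 -0.539   0.5038] 85.58954738252054
toolz [-0.0368 -0.0444 -0.9983] jaw [ 0.672   0.7383 -0.0577] jawdeg 47.68824692738155
```

carry_out --pt "-0.002 0.002 -0.01 10.7" --pt "-0.002 0.002 -0.01 10.7" --pt "-0.002 0.002 -0.01 10.7" --pt "-0.002 0.002 -0.01 10.7" --pt "0 0 -0.02 2"

```text
time: 5.7
tcp_pos: [607.3, 190.7, 176.9]
tcp_rot: [-0.02, 0.999, -0.029, 0.004]
force: [0.2, -0.1, -0.5]
opening: 85.5
```

```bash
python3 st.py; python3 - <<'E'
from h import *
a=vision.grab_frame("scene")
i=a["frame"][190:400,250:510,::-1]
cv2.imwrite("pics/pre2.png",cv2.resize(i,(780,590)))
E
```

```text
5.7 [ 0.3279  0.4618 -0.1296  0.9902 -0.0585  0.2884] [607.3328 190.6678 176.9243] F [ 0.1946 -0.1358 -0.5093] 85.53686390329408
toolz [ 0.0086 -0.0588 -0.9982] jaw [-0.0396  0.9975 -0.0591] jawdeg 92.27118242224729
```

View pics/pre2.png

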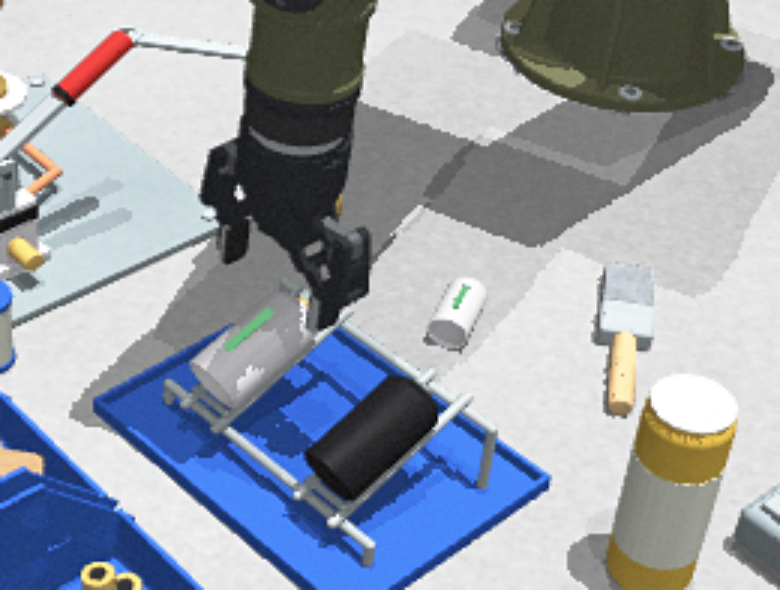

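carry_out --pt "0 0 -0.02 0" --pt "-0.001 0 -0.02 0" --pt "0 0 -0.01 0" --pt "0 0 0 0"

```text
time: 6.25
tcp_pos: [604.9, 189.9, 124.3]
tcp_rot: [-0.019, 0.999, -0.03, 0.001]
force: [-0.4, 0.5, 0.6]
opening: 85.1
```

carry_out --pt "0 0 0 0" --pt "0 0 0 0" --pt "0 0 0 0" --pt "0 0 0 0" --fingers 0 --force 30

```text
time: 6.75
tcp_pos: [605.4, 189.8, 125.0]
tcp_rot: [-0.019, 0.999, -0.031, 0.002]
force: [-0.6, -2.9, 6.1]
opening: 48.1
```

```bash
python3 st.py; python3 - <<'E'
from h import *
a=vision.grab_frame("scene")
i=a["frame"][190:400,250:510,::-1]
cv2.imwrite("pics/g1.png",cv2.resize(i,(780,590)))
E
```

```text
6.75 [ 0.328   0.5062 -0.1886  0.8909 -0.0595  0.2911] [605.3571 189.7993 125.0137] F [-0.6319 -2.9371  6.1188] 48.13757908907174
toolz [ 0.005  -0.0611 -0.9981] jaw [-0.0372  0.9974 -0.0612] jawdeg 92.13349509210258
```

View pics/g1.png

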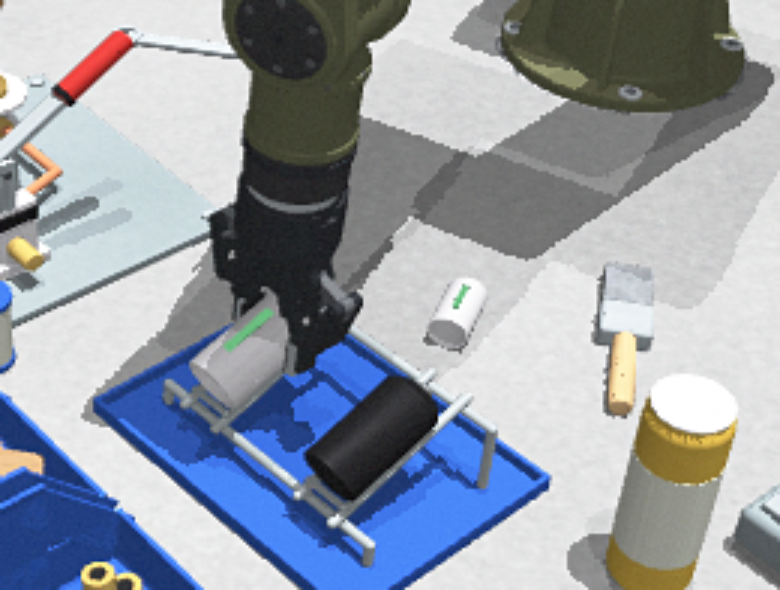

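carry_out --pt "0 0 0.01 0" --pt "0 0 0.02 0" --pt "0 0 0.03 0" --pt "0 0 0.04 0" --pt "0 0 0.04 0" --pt "0 -0.02 0.03 0" --pt "0 -0.03 0 0" --pt "0 0 0 0"

```text
time: 7.8
tcp_pos: [604.6, 138.5, 294.7]
tcp_rot: [-0.018, 0.999, -0.03, 0.001]
force: [-0.1, 0.6, -0.2]
opening: 47.8
```

```bash
python3 st.py; python3 - <<'E'
from h import *
a=vision.grab_frame("scene")
i=a["frame"][90:400,200:510,::-1]
cv2.imwrite("pics/g2.png",cv2.resize(i,(590,590)))
E
```

```text
7.8 [ 0.25    0.3638  0.001   1.2196 -0.0597  0.2151] [604.5698 138.49   294.7364] F [-0.0987  0.6447 -0.1788] 47.78803500032608
toolz [ 0.0036 -0.0606 -0.9982] jaw [-0.0351  0.9975 -0.0607] jawdeg 92.01738213120397
```

View pics/g2.png

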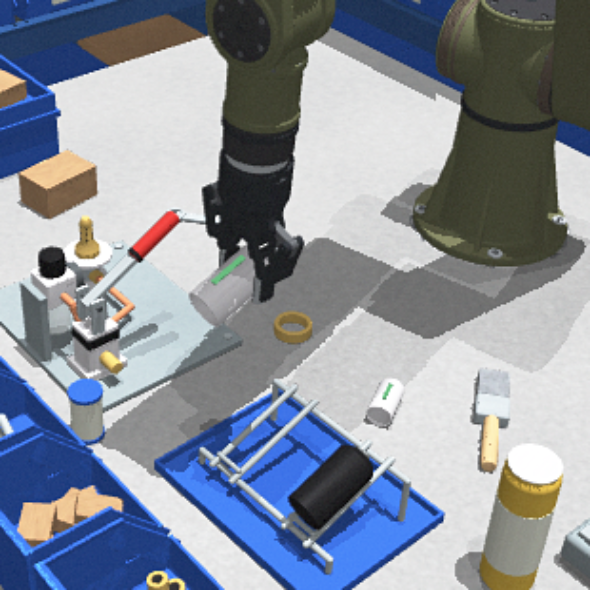

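carry_out --pt "-0.03 0 0.015 0" --pt "-0.04 -0.02 0.015 0" --pt "-0.03 -0.04 0.01 0" --pt "-0.015 -0.05 0 0" --pt "0 -0.05 0 0" --pt "0 -0.05 0 0" --pt "0 -0.05 0 0" --pt "0 -0.05 0 0" --pt "0 -0.035 -0.02 0" --pt "0 -0.016 -0.04 0" --pt "0 0 -0.04 0" --pt "0 0 -0.025 0"

```text
time: 9.35
tcp_pos: [488.8, -220.2, 206.4]
tcp_rot: [-0.019, 0.999, -0.029, -0.0]
force: [-0.8, -0.6, -0.6]
opening: 47.8
```

carry_out --pt "0 0 0 0"

```text
time: 9.48
tcp_pos: [488.3, -219.8, 206.6]
tcp_rot: [-0.019, 0.999, -0.029, -0.001]
force: [-0.5, -0.7, -1.0]
opening: 48.0
```

```bash
cat > look.py <<'E'
from h import *
import sys
a=vision.grab_frame("scene")
x0,y0,x1,y1=map(int,sys.argv[2:6])
i=a["frame"][y0:y1,x0:x1,::-1];k=min(780/(x1-x0),590/(y1-y0))
cv2.imwrite(sys.argv[1],cv2.resize(i,None,fx=k,fy=k,interpolation=cv2.INTER_CUBIC))
E
python3 st.py;python3 look.py pics/p1.png 170 90 390 290
```

```text
9.475 [-0.3967  0.239  -0.3774  0.9331 -0.0544 -0.4356] [ 488.3139 -219.781   206.5834] F [-0.5285 -0.6727 -0.9622] 47.99989800088966
toolz [-0.0014 -0.0583 -0.9983] jaw [-0.0384  0.9976 -0.0582] jawdeg 92.20293096910758
```

View pics/p1.png

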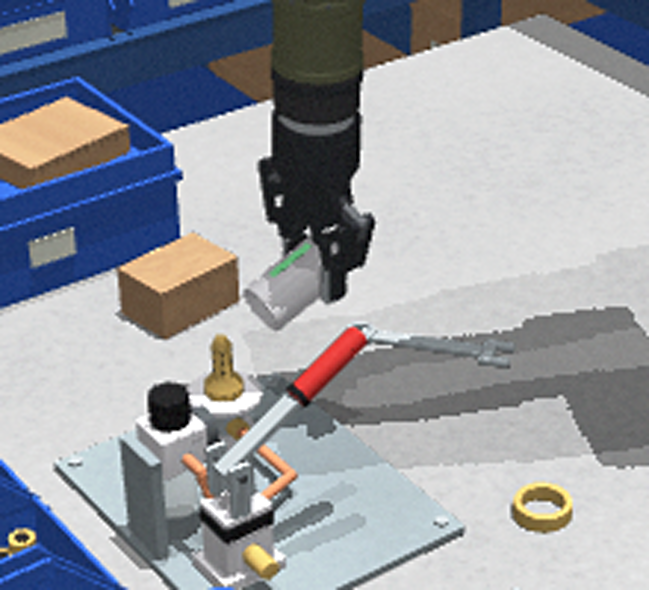

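carry_out --pt "0.01 -0.004 -0.005 0" --pt "0.02 0 0 0" --pt "0.01 0 0 0" --pt "0.008 0 0 0" --pt "0.006 0 0 0" --pt "0.006 0 0 0" --fingers 0 --force 25

```text
time: 10.28
tcp_pos: [545.5, -225.6, 205.7]
tcp_rot: [-0.018, 0.999, -0.032, -0.003]
force: [-18.6, 0.7, 21.5]
opening: 48.2
```

```bash
python3 st.py;python3 look.py pics/p2.png 170 90 390 290
```

```text
10.275 [-0.3655  0.3387 -0.2436  0.9706 -0.0609 -0.4026] [ 545.5481 -225.6389  205.7346] F [-18.5874   0.6803  21.5386] 48.16474339010399
toolz [-0.005  -0.0633 -0.998 ] jaw [-0.0366  0.9973 -0.063 ] jawdeg 92.10384619716109
```

View pics/p2.png

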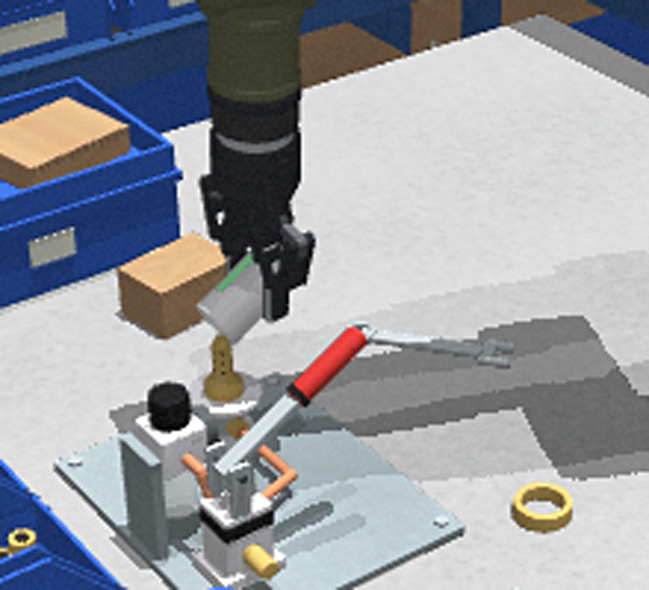

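```bash
cat > fitb.py <<'E'
from h import *
from scipy.optimize import least_squares
from scipy.spatial.transform import Rotation as Ro
np.set_printoptions(precision=3,suppress=True)
s=ctrl.sense();M=Ro.from_quat(s["tcp_rot"]).as_matrix();g=s["tcp_pos"]+M[:,2]*54
a=vision.grab_frame("scene");C,v=cloud(a)
ms=vision.masks_of("bowl",a);P=None
for m in ms:
    q=C[m["region"]&v];md=np.median(q,0)
    if np.linalg.norm(md-g)<90: P=q;print("mask",m["score"],len(q),md);break
if P is None: print("no mask",[np.median(C[m["region"]&v],0) for m in ms])
else:
    # angle th below horizontal in plane perpendicular to jaw; axis offset from g
    j=M[:,1];f=np.cross(j,M[:,2]);f*=np.sign(f[0]);dn=M[:,2]
    def ax(x): return f*np.cos(x[0])+dn*np.sin(x[0])
    def r(x):
        d=ax(x);n=-f*np.sin(x[0])+dn*np.cos(x[0]);c=g+n*x[1]
        w=P-c;return np.linalg.norm(np.cross(w,d),axis=1)-24
    best=min((least_squares(r,[t,0],loss="soft_l1",f_scale=2) for t in(.3,.7,1.1,1.5)),key=lambda o:o.cost)
    d=ax(best.x);t=(P-g)@d
    print("g",g,"theta deg",np.degrees(best.x[0]),"off",best.x[1],"res",np.median(abs(best.fun)),"along",np.percentile(t,[1,50,99]),"axis",d)
for n in("bowl","bowl_rim","bowl_mid","post_seat"): print(n,[(np.array(q["at"]),round(q["score"],2)) for q in vision.landmark_of(n,a)])
E
python3 fitb.py; python3 look.py pics/p3.png 220 150 300 225
```

```text
mask 0.6 381 [ 578.019 -214.223  158.761]
g [ 547.172 -229.217  152.164] theta deg 30.55323648194967 off -6.3821659189954545 res 1.8944503567135413 along [-10.987  24.116  48.394] axis [ 0.86  -0.001 -0.511]
bowl [(array([266. , 172.9]), 0.91), (array([407.6, 293.3]), 0.59), (array([453.1, 414.9]), 0.59)]
bowl_rim [(array([403.5, 442.5]), 0.97), (array([241.8, 200.5]), 0.82), (array([399.4, 310.9]), 0.7)]
bowl_mid [(array([253.5, 187.6]), 0.75), (array([428.6, 427.9]), 0.73), (array([402.3, 298.2]), 0.54)]
post_seat [(array([247.8, 221.5]), 0.92)]
```

View pics/p3.png

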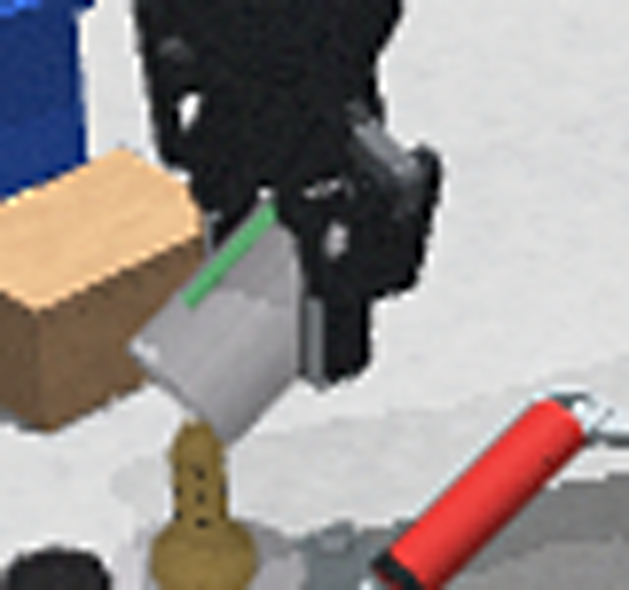

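carry_out --pt "-0.012 0 0 0" --pt "-0.012 0 0 0" --pt "0 0 -0.01 0" --pt "0 0 -0.008 0" --pt "0 0 0 0"

```text
time: 11.3
tcp_pos: [525.2, -224.8, 184.5]
tcp_rot: [-0.019, 0.999, -0.03, 0.0]
force: [-0.0, -0.1, -1.3]
opening: 47.4
```

```bash
python3 st.py; python3 fitb.py
```

```text
11.3 [-0.3794  0.3192 -0.3236  0.9044 -0.0552 -0.4177] [ 525.249  -224.7512  184.4749] F [-0.0025 -0.0815 -1.2847] 47.43405938219291
toolz [ 0.0013 -0.0599 -0.9982] jaw [-0.0376  0.9975 -0.0599] jawdeg 92.16150558334188
mask 0.55 369 [ 556.62  -214.296  137.008]
g [ 525.322 -227.988  130.572] theta deg 30.383393866672627 off -6.007056938467704 res 1.890824608186012 along [-9.21  25.012 48.944] axis [ 0.863  0.002 -0.506]
bowl [(array([407.1, 294.4]), 0.88), (array([457.2, 413.9]), 0.66), (array([272.7, 178.2]), 0.56)]
bowl_rim [(array([400.5, 308.7]), 0.89), (array([406.8, 444.7]), 0.77), (array([249.4, 207.6]), 0.63)]
bowl_mid [(array([401.1, 300.8]), 0.9), (array([430.6, 430. ]), 0.78), (array([262.8, 191.3]), 0.63)]
post_seat []
```

carry_out --pt "0.01 0 0 0" --pt "0.005 0 0 0" --pt "0.005 0 0 0" --pt "0.004 0 0 0" --pt "0 0 0 0" --fingers 0 --force 20

```text
time: 12.22
tcp_pos: [548.5, -224.9, 185.1]
tcp_rot: [-0.019, 0.999, -0.03, -0.001]
force: [-4.1, -0.4, -0.5]
opening: 47.6
```

```bash
python3 st.py; python3 fitb.py;python3 look.py pics/p4.png 220 150 300 225
```

```text
12.225 [-0.3644  0.3573 -0.2676  0.9244 -0.0566 -0.4026] [ 548.5372 -224.8624  185.106 ] F [-4.1258 -0.4099 -0.4997] 47.630271982664524
toolz [-0.0001 -0.0605 -0.9982] jaw [-0.0375  0.9975 -0.0604] jawdeg 92.1556298285935
mask 0.83 362 [ 576.059 -213.986  136.561]
g [ 548.532 -228.127  131.205] theta deg 36.2975032242497 off -5.7289527239376286 res 1.831392649816804 along [-13.49   21.152  45.799] axis [ 0.805 -0.006 -0.593]
bowl [(array([406.9, 291. ]), 0.71), (array([265.9, 183.2]), 0.7), (array([455.6, 412.9]), 0.63)]
bowl_rim [(array([405.2, 447.2]), 0.98), (array([243.4, 206.8]), 0.89), (array([398.5, 310.7]), 0.77), (array([455.3, 314.8]), 0.72), (array([391.5, 328.7]), 0.5)]
bowl_mid [(array([252.7, 194.6]), 0.86), (array([401.5, 299.9]), 0.8), (array([430.8, 427.1]), 0.61), (array([466.4, 391.8]), 0.35)]
post_seat [(array([246.7, 224.1]), 0.69)]
```

View pics/p4.png

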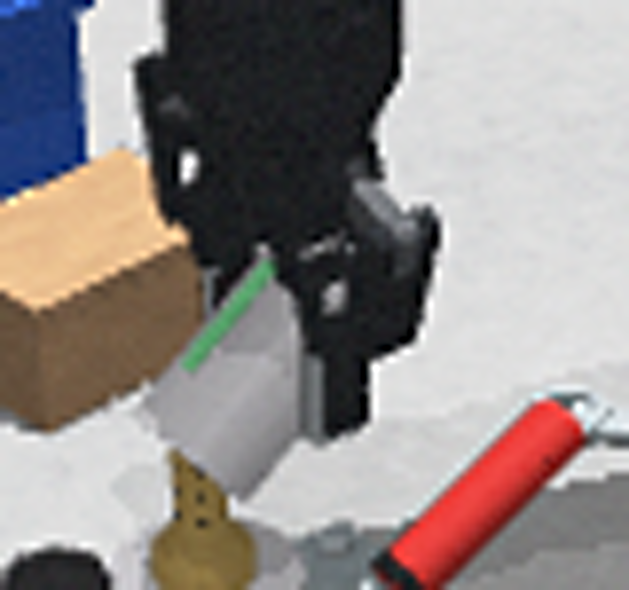

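carry_out --pt "0.005 0 0 0" --pt "0.005 0 0 0" --pt "0.005 0 0 0" --pt "0.005 0 0 0" --pt "0.005 0 0 0" --pt "0 0 0 0"

```text
time: 13.32
tcp_pos: [574.3, -224.9, 185.6]
tcp_rot: [-0.019, 0.999, -0.03, 0.0]
force: [-5.8, 0.4, 1.7]
opening: 46.5
```

```bash
python3 st.py; python3 fitb.py;python3 look.py pics/p5.png 200 140 300 225
```

```text
13.325 [-0.3497  0.3979 -0.2065  0.944  -0.0564 -0.388 ] [ 574.3324 -224.9456  185.5654] F [-5.7757  0.3834  1.7379] 46.47629682886667
toolz [ 0.0017 -0.0606 -0.9982] jaw [-0.0376  0.9975 -0.0606] jawdeg 92.15802106839237
mask 0.6 396 [ 593.061 -215.798  127.454]
g [ 574.422 -228.218  131.665] theta deg 62.875240481065006 off -0.42368473635126885 res 1.7070696721899878 along [-33.197  13.458  94.744] axis [ 0.457 -0.037 -0.889]
bowl [(array([457.6, 412.6]), 0.81), (array([404.4, 291.3]), 0.67), (array([256.2, 182.1]), 0.6)]
bowl_rim [(array([405.2, 441.9]), 0.93), (array([396.8, 308.2]), 0.86), (array([243.5, 210.7]), 0.65)]
bowl_mid [(array([434.4, 428.2]), 0.97), (array([246.1, 198.6]), 0.84), (array([401.9, 298.7]), 0.63), (array([245.3, 247. ]), 0.61)]
post_seat [(array([247.4, 225.2]), 0.67)]
```

View pics/p5.png

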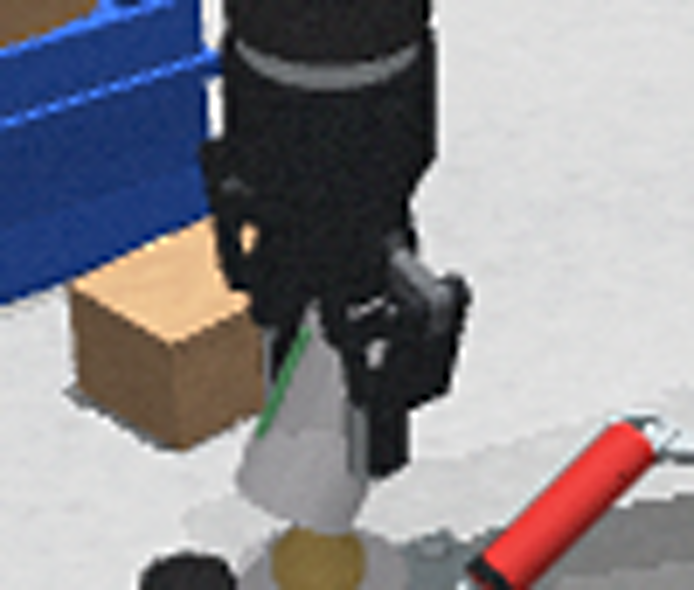

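carry_out --pt "0.005 0.002 0 0" --pt "0.005 0.002 0 0" --pt "0.005 0.001 0 0" --pt "0.004 0 0 0" --pt "0.003 0 0 0" --pt "0 0 0 0"

```text
time: 14.42
tcp_pos: [595.0, -221.1, 184.7]
tcp_rot: [-0.018, 0.999, -0.032, -0.001]
force: [-7.9, -3.6, -2.1]
opening: 46.8
```

```bash
python3 st.py; python3 fitb.py;python3 look.py pics/p6.png 200 140 300 225
```

```text
14.425 [-0.3313  0.4321 -0.1568  0.9627 -0.0603 -0.3686] [ 594.9877 -221.1244  184.7046] F [-7.8793 -3.6498 -2.0562] 46.81740483357813
toolz [-0.0015 -0.0632 -0.998 ] jaw [-0.0367  0.9973 -0.0631] jawdeg 92.11001065688336
mask 0.53 300 [ 606.502 -215.789  117.253]
g [ 594.906 -224.54   130.813] theta deg 74.67768096608728 off 8.877804240296788 res 1.8700882439821864 along [-39.04   16.602  55.246] axis [ 0.263 -0.051 -0.964]
bowl [(array([455.6, 415.8]), 0.98), (array([406.6, 293.8]), 0.67), (array([249.9, 185.3]), 0.66)]
bowl_rim [(array([397.5, 310.7]), 0.91), (array([241.7, 214.7]), 0.79), (array([406.1, 444.3]), 0.72), (array([454.6, 310.8]), 0.41)]
bowl_mid [(array([245.6, 201.2]), 0.67), (array([434.6, 430.1]), 0.59), (array([402.9, 298.5]), 0.54)]
post_seat [(array([244.7, 224.4]), 0.65)]
```

View pics/p6.png

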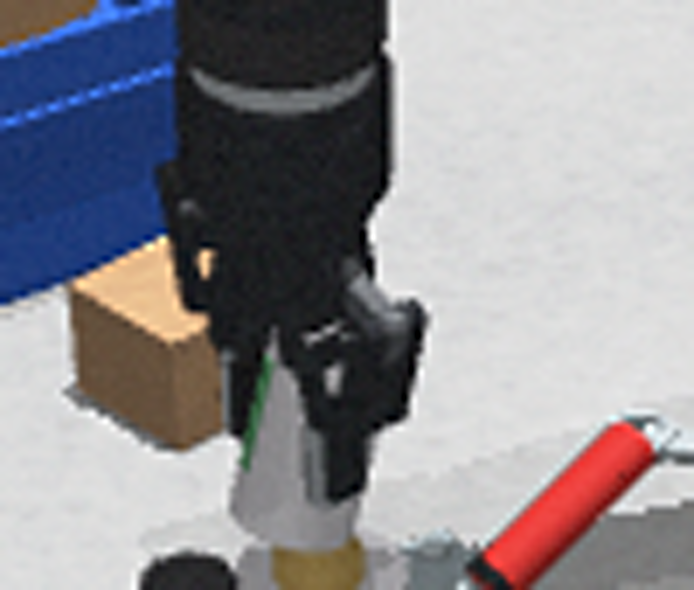

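carry_out --pt "0.003 0.001 0 0" --pt "0.003 0 0 0" --pt "0.002 0 0 0" --pt "0 0 0 0"

```text
time: 15.28
tcp_pos: [602.1, -220.0, 184.0]
tcp_rot: [-0.018, 0.999, -0.031, -0.002]
force: [-10.2, -3.4, -3.9]
opening: 46.2
```

```bash
python3 st.py; python3 fitb.py;python3 look.py pics/p7.png 200 140 300 225
```

```text
15.275 [-0.3259  0.4453 -0.1382  0.9704 -0.0606 -0.363 ] [ 602.1207 -220.0039  183.975 ] F [-10.2255  -3.3695  -3.8655] 46.24471677701395
toolz [-0.0035 -0.0628 -0.998 ] jaw [-0.0367  0.9974 -0.0626] jawdeg 92.10731903104221
mask 0.76 214 [ 610.62  -213.523  110.745]
g [ 601.933 -223.395  130.082] theta deg 77.74778016274107 off 13.102921079809924 res 1.8827137209205453 along [-22.569  20.705  40.936] axis [ 0.209 -0.054 -0.977]
bowl [(array([456.2, 415.7]), 0.93), (array([406.1, 295.5]), 0.7), (array([246.7, 180.8]), 0.57)]
bowl_rim [(array([403.6, 443.9]), 0.87), (array([400.3, 312.8]), 0.74), (array([238.9, 214.4]), 0.6)]
bowl_mid [(array([243.9, 201.3]), 0.85), (array([433.4, 429. ]), 0.73), (array([402.4, 301.3]), 0.56)]
post_seat [(array([244.2, 220.3]), 0.7), (array([230.4, 194.4]), 0.18)]
```

View pics/p7.png

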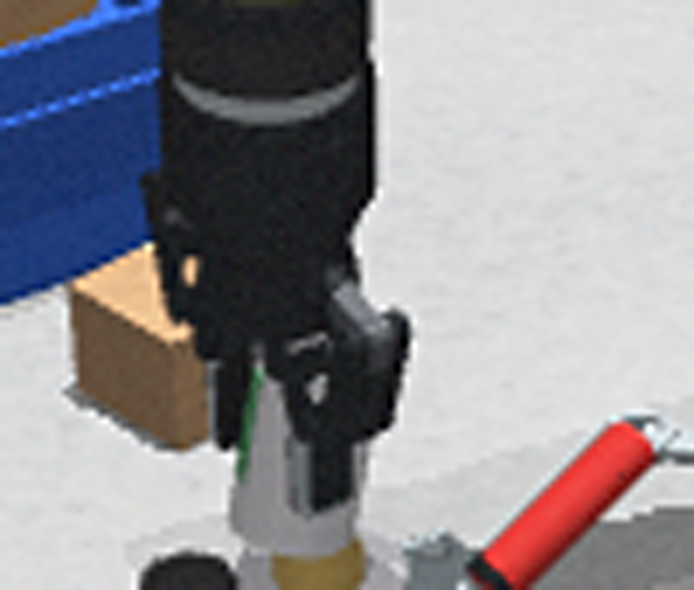

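carry_out --pt "-0.004 0 0 0" --pt "-0.004 0 0 0" --pt "-0.003 0 0 0" --pt "0 0 0 0"

```text
time: 16.12
tcp_pos: [594.1, -218.9, 186.3]
tcp_rot: [-0.019, 0.999, -0.03, 0.002]
force: [0.2, 0.3, -1.1]
opening: 46.3
```

```bash
python3 st.py; python3 fitb.py;python3 look.py pics/p8.png 200 140 300 225
```

```text
16.125 [-0.3302  0.4248 -0.1642  0.9579 -0.0561 -0.3686] [ 594.0671 -218.9336  186.2527] F [ 0.2049  0.2536 -1.0668] 46.33895635220813
toolz [ 0.0045 -0.0608 -0.9981] jaw [-0.0375  0.9974 -0.0609] jawdeg 92.15595927220889
mask 0.74 243 [ 603.191 -213.635  111.959]
g [ 594.308 -222.215  132.353] theta deg 78.4936679277923 off 12.501073758821894 res 1.4880623045610584 along [-25.691  21.505  56.143] axis [ 0.204 -0.052 -0.978]
bowl [(array([455.8, 413.9]), 0.9), (array([251. , 182.8]), 0.72), (array([404.3, 291.5]), 0.52)]
bowl_rim [(array([399.1, 311.4]), 0.9), (array([403.6, 444.1]), 0.62), (array([241.8, 214.1]), 0.55)]
bowl_mid [(array([248.5, 198.8]), 0.79), (array([432.1, 427.4]), 0.77), (array([401.2, 303.6]), 0.57)]
post_seat [(array([247.2, 222.5]), 0.62), (array([314. , 205.5]), 0.38), (array([388.5, 328.3]), 0.21)]
```

View pics/p8.png

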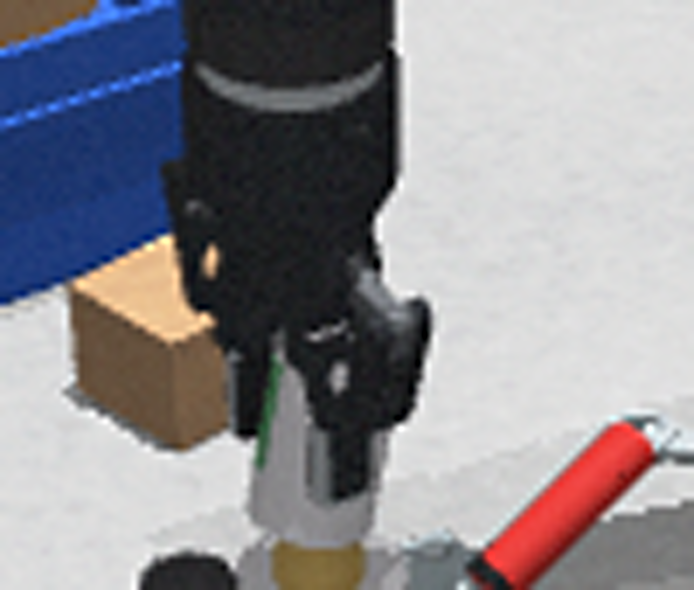

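carry_out --pt "-0.003 0 0 0" --pt "-0.001 0 -0.002 0" --pt "0 0 -0.003 0" --pt "0 0 -0.002 0" --pt "0 0 0 0"

```text
time: 17.1
tcp_pos: [589.5, -219.0, 178.5]
tcp_rot: [-0.019, 0.999, -0.03, 0.001]
force: [-0.2, -0.3, -0.8]
opening: 46.4
```

```bash
python3 st.py; python3 fitb.py
```

```text
17.1 [-0.3325  0.4247 -0.1835  0.9403 -0.0564 -0.3707] [ 589.5139 -219.0108  178.4624] F [-0.2331 -0.3444 -0.8018] 46.43055170579426
toolz [ 0.0027 -0.0606 -0.9982] jaw [-0.0375  0.9975 -0.0607] jawdeg 92.15022458791779
mask 0.54 251 [ 598.502 -212.974  106.699]
g [ 589.659 -222.283  124.562] theta deg 78.80587808692007 off 12.2363153789227 res 1.3937311950995053 along [-25.6    18.977  41.798] axis [ 0.197 -0.052 -0.979]
bowl [(array([404.9, 293.1]), 0.8), (array([456.5, 414.9]), 0.79), (array([252.3, 182.4]), 0.56)]
bowl_rim [(array([403.8, 445. ]), 0.87), (array([399.9, 309.5]), 0.8), (array([249.4, 214.9]), 0.67)]
bowl_mid [(array([429.9, 427.2]), 0.96), (array([248.9, 202.1]), 0.51)]
post_seat [(array([246.4, 223.7]), 0.89)]
```

carry_out --pt "0 0 -0.002 0" --pt "0 0 -0.002 0" --pt "0 0 -0.001 0" --pt "0 0 0 0"

```text
time: 17.9
tcp_pos: [589.6, -219.0, 173.6]
tcp_rot: [-0.019, 0.999, -0.03, 0.001]
force: [-0.3, -0.3, -0.9]
opening: 46.5
```

carry_out --pt "0 0 -0.002 0" --pt "0 0 -0.001 0" --pt "0 0 0 0"

```text
time: 18.27
tcp_pos: [589.6, -219.0, 170.6]
tcp_rot: [-0.019, 0.999, -0.03, 0.001]
force: [0.8, 0.9, -1.2]
opening: 46.3
```

```bash
python3 st.py; python3 fitb.py;python3 look.py pics/p9.png 200 140 300 225
```

```text
18.275 [-0.3325  0.4311 -0.193   0.9241 -0.0565 -0.3707] [ 589.5585 -219.0382  170.6474] F [ 0.8114  0.8958 -1.2317] 46.313740031180565
toolz [ 0.0029 -0.0607 -0.9982] jaw [-0.0374  0.9974 -0.0608] jawdeg 92.14969849871044
mask 0.69 296 [ 598.94  -213.238  104.133]
g [ 589.714 -222.317  116.747] theta deg 83.3630358985819 off 10.899539626178495 res 2.1010734771761115 along [-51.636  13.83  114.596] axis [ 0.118 -0.056 -0.991]
bowl [(array([456.3, 413.1]), 0.95), (array([405.4, 294.5]), 0.81), (array([248.9, 204. ]), 0.64), (array([252.2, 190. ]), 0.54)]
bowl_rim [(array([400.2, 310.6]), 0.9), (array([405.8, 445.1]), 0.71), (array([248.6, 217.2]), 0.6), (array([247.7, 202.8]), 0.33), (array([455.4, 314.8]), 0.22)]
bowl_mid [(array([249. , 205.1]), 0.72), (array([401.4, 298.9]), 0.66), (array([432.1, 428.7]), 0.61), (array([245.5, 218.3]), 0.23)]
post_seat [(array([246.6, 223.7]), 0.86)]
```

View pics/p9.png

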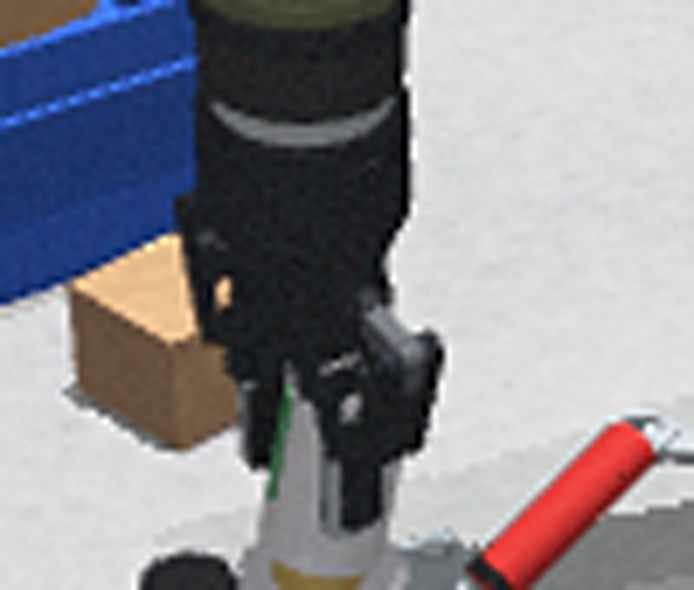

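carry_out --pt "0 0 -0.002 0" --pt "0 0 -0.001 0" --pt "0 0 0 0"

```text
time: 19.0
tcp_pos: [589.6, -219.0, 167.6]
tcp_rot: [-0.019, 0.999, -0.03, 0.001]
force: [0.3, 0.3, -1.1]
opening: 46.5
```

carry_out --pt "0 0 -0.002 0" --pt "0 0 -0.001 0" --pt "0 0 0 0"

```text
time: 19.38
tcp_pos: [589.6, -219.0, 164.7]
tcp_rot: [-0.019, 0.999, -0.03, 0.001]
force: [-0.6, -0.1, -1.2]
opening: 46.5
```

```bash
python3 st.py; python3 fitb.py;python3 look.py pics/p10.png 200 140 300 225
```

```text
19.375 [-0.3325  0.4362 -0.2001  0.9119 -0.0565 -0.3707] [ 589.576  -219.0475  164.6646] F [-0.5969 -0.119  -1.1697] 46.503167527241246
toolz [ 0.0029 -0.0607 -0.9981] jaw [-0.0374  0.9974 -0.0608] jawdeg 92.14965978226239
mask 0.77 199 [ 599.443 -215.386   95.419]
g [ 589.734 -222.328  110.765] theta deg 79.56903272580104 off 12.116543168085819 res 1.4787129809002622 along [-25.071  17.806 102.968] axis [ 0.184 -0.053 -0.982]
bowl [(array([253.5, 189.2]), 0.76), (array([456.3, 414.1]), 0.68), (array([406.2, 293.2]), 0.65), (array([457.7, 310.8]), 0.24), (array([231.9, 194.9]), 0.22)]
bowl_rim [(array([248.2, 218.1]), 0.8), (array([400.1, 311. ]), 0.77), (array([257.4, 259.7]), 0.67)]
bowl_mid [(array([400.7, 299.8]), 0.87), (array([429.3, 429.8]), 0.6), (array([246.9, 204.8]), 0.58), (array([355.1, 346.5]), 0.29)]
post_seat [(array([247.4, 223.5]), 0.66), (array([246.6, 319.1]), 0.66), (array([467.3, 392.3]), 0.21)]
```

View pics/p10.png

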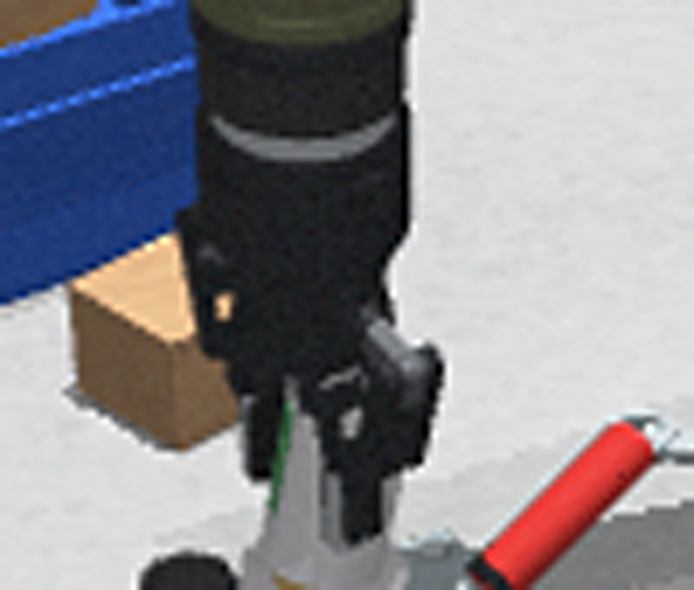

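carry_out --pt "0 0 -0.002 0" --pt "0 0 -0.001 0" --pt "0 0 0 0"

```text
time: 20.1
tcp_pos: [589.6, -219.1, 161.7]
tcp_rot: [-0.019, 0.999, -0.031, 0.001]
force: [1.2, 0.0, -1.3]
opening: 46.1
```

carry_out --pt "0 0 -0.002 0" --pt "0 0 0 0"

```text
time: 20.35
tcp_pos: [589.9, -219.2, 161.0]
tcp_rot: [-0.019, 0.999, -0.031, 0.001]
force: [-2.4, 0.8, 5.9]
opening: 46.4
```

```bash
python3 st.py; python3 fitb.py;python3 look.py pics/p11.png 200 140 300 225
```

```text
20.35 [-0.3325  0.4391 -0.2048  0.9031 -0.0567 -0.3707] [ 589.8716 -219.1632  160.9854] F [-2.3733  0.772   5.9474] 46.410557727730456
toolz [ 0.004  -0.0613 -0.9981] jaw [-0.0374  0.9974 -0.0614] jawdeg 92.14746558958073
mask 0.69 187 [ 599.735 -215.678   92.219]
g [ 590.088 -222.474  107.087] theta deg 79.41437374645446 off 12.1327380177576 res 1.7314932202044098 along [-27.979  16.814  38.959] axis [ 0.188 -0.053 -0.981]
bowl [(array([453.7, 414.7]), 0.77), (array([254.8, 190.6]), 0.68), (array([406.8, 294.2]), 0.62)]
bowl_rim [(array([404.8, 441.7]), 0.79), (array([397.7, 310.4]), 0.61)]
bowl_mid [(array([432.2, 428.1]), 0.56), (array([402.4, 301.7]), 0.52), (array([249.3, 207.2]), 0.5)]
post_seat [(array([244.7, 222.5]), 0.78), (array([245.1, 223.6]), 0.58), (array([313.9, 206. ]), 0.31)]
```

View pics/p11.png

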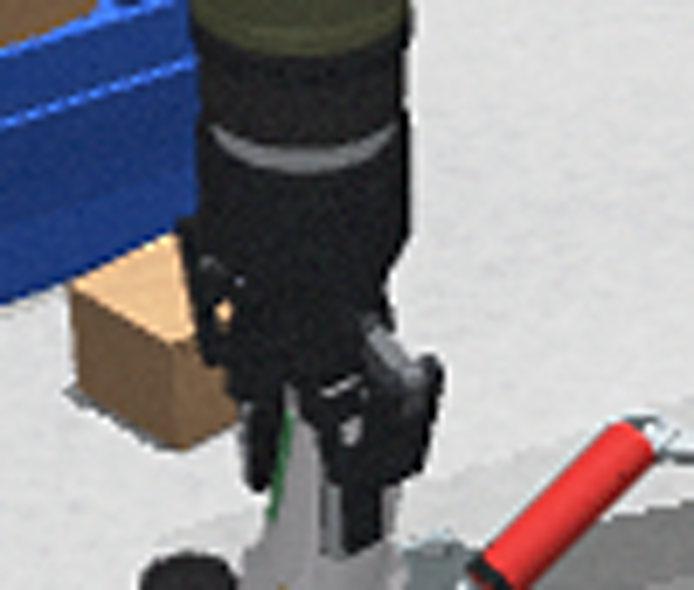

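carry_out --pt "0 0 0 0" --pt "0 0 0 0" --pt "0 0 0 0" --pt "0 0 0 0" --fingers 1

```text
time: 21.2
tcp_pos: [589.6, -219.0, 159.6]
tcp_rot: [-0.019, 0.999, -0.03, 0.001]
force: [-0.1, 0.8, -0.3]
opening: 85.5
```

```bash
python3 st.py; python3 fitb.py;python3 look.py pics/p12.png 200 140 300 225
```

```text
21.2 [-0.3325  0.4406 -0.2058  0.9018 -0.0565 -0.3707] [ 589.5798 -219.013   159.6074] F [-0.118   0.7819 -0.3401] 85.51662352381656
toolz [ 0.0028 -0.0607 -0.9982] jaw [-0.0374  0.9975 -0.0607] jawdeg 92.15005463366387
mask 0.7 479 [ 602.924 -211.437  106.628]
g [ 589.733 -222.29   105.707] theta deg 87.2133173827345 off 5.122634970235827 res 2.7100550117508746 along [-46.262  -1.646 110.929] axis [ 0.051 -0.059 -0.997]
bowl [(array([244.4, 190.9]), 0.83), (array([455.5, 416.3]), 0.83), (array([406.8, 292.2]), 0.72)]
bowl_rim [(array([395.5, 312.7]), 0.88), (array([247.9, 225. ]), 0.83), (array([404.7, 446.1]), 0.61)]
bowl_mid [(array([246.7, 208.5]), 0.77), (array([402.1, 299.4]), 0.56), (array([429.3, 431.6]), 0.56)]
post_seat [(array([245.6, 222.8]), 0.57)]
```

View pics/p12.png

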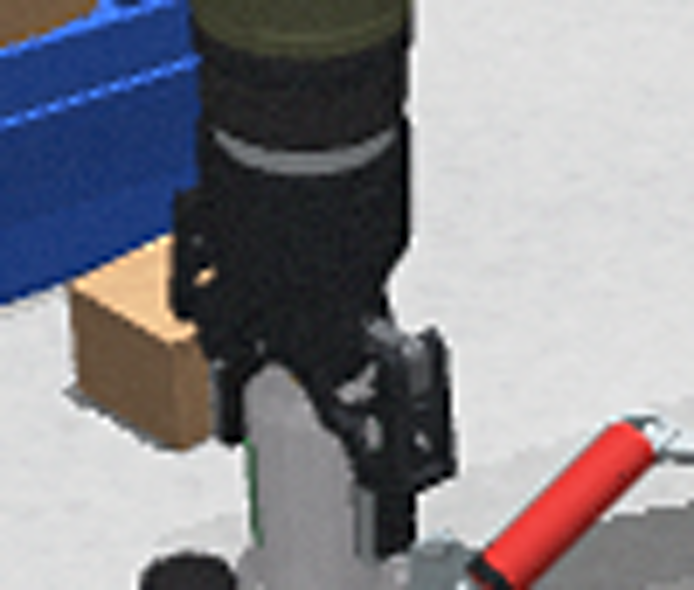

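carry_out --pt "0 0 0.01 0" --pt "0 0 0.02 0" --pt "0 0 0.04 0" --pt "0 0 0.04 0" --pt "0 0.02 0.03 0" --pt "0 0.04 0 0" --pt "0 0.04 0 0" --pt "0 0.04 0 0" --pt "0 0.014 0 0" --pt "0 0 0 0"

```text
time: 22.8
tcp_pos: [589.8, -64.7, 300.3]
tcp_rot: [-0.019, 0.999, -0.031, 0.001]
force: [-0.0, 0.0, 0.2]
opening: 85.6
```

```bash
python3 st.py; python3 - <<'E'
from h import *
from scipy.optimize import least_squares
np.set_printoptions(precision=3,suppress=True)
a=vision.grab_frame("scene");C,v=cloud(a)
q=None
s=v&(np.hypot(C[...,0]-587,C[...,1]+226)<40)&(C[...,2]>66)&(C[...,2]<175)
P=C[s];print(len(P),P.min(0),P.max(0), "plug/top z pct",np.percentile(P[:,2],[50,90,99]))
W=P[(P[:,2]<145)]
def r(x): 
    d=np.array([x[2],x[3],1.]);d/=np.linalg.norm(d);return np.linalg.norm(np.cross(W-np.array([x[0],x[1],100]),d),axis=1)-24
o=least_squares(r,[587,-226,0,0],loss="soft_l1",f_scale=2);print("axis at z100, tilt",o.x,np.median(abs(o.fun)))
cap=P[(P[:,2]>147)&(np.hypot(P[:,0]-587,P[:,1]+226)<30)];print("cap",len(cap),cap.mean(0))
for n in("lever_grip","lever_hinge","post_seat","bowl","bowl_rim"):print(n,[(np.array(q["at"]),round(q["score"],2)) for q in vision.landmark_of(n,a)])
i=a["frame"][120:270,180:380,::-1];cv2.imwrite("pics/s1.png",cv2.resize(i,None,fx=3.9,fy=3.9,interpolation=cv2.INTER_CUBIC))
E
```

```text
22.8 [-0.0827  0.2955 -0.0808  1.1856 -0.0608 -0.1219] [589.8131 -64.6552 300.3305] F [-0.03    0.0262  0.2224] 85.61630122521093
toolz [ 0.0038 -0.0613 -0.9981] jaw [-0.0388  0.9974 -0.0614] jawdeg 92.22751849602787
618 [ 566.136 -249.049   66.099] [ 614.291 -195.307  160.068] plug/top z pct [117.339 148.892 156.645]
axis at z100, tilt [ 587.687 -226.864   -0.006   -0.009] 1.4492394072149288
cap 93 [ 590.262 -220.964  150.749]
lever_grip [(array([282.9, 211.1]), 0.86)]
lever_hinge [(array([245.2, 246.4]), 0.61), (array([469. , 389.6]), 0.36)]
post_seat [(array([245.6, 219.7]), 0.83)]
bowl [(array([405.2, 293.3]), 0.9), (array([459.1, 414.8]), 0.71), (array([244.3, 193.7]), 0.7)]
bowl_rim [(array([398. , 308.6]), 0.84), (array([246.3, 226.2]), 0.64), (array([404.2, 441.4]), 0.59)]
```

View pics/s1.png

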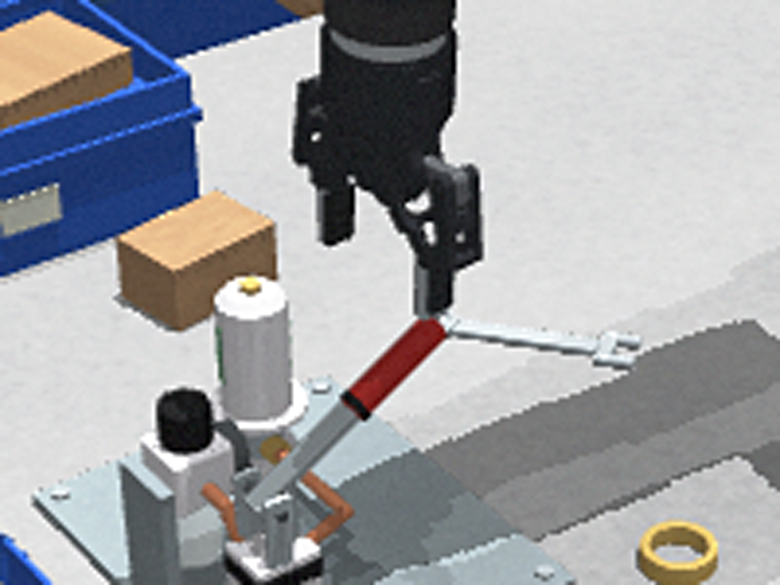

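carry_out --pt "-0.005 0.001 -0.02 -2.2" --pt "-0.004 0 -0.02 0" --pt "0 0 -0.02 0" --pt "0 0 -0.01 0" --pt "0 0 0 0"

```text
time: 23.72
tcp_pos: [580.3, -64.4, 229.2]
tcp_rot: [0.001, 1.0, -0.03, -0.0]
force: [0.2, 1.2, 0.5]
opening: 85.3
```

```bash
python3 st.py; python3 look.py pics/l1.png 220 140 320 225
```

```text
23.725 [-0.0837  0.3193 -0.2139  1.033  -0.0607 -0.0824] [580.2639 -64.4003 229.2303] F [0.1822 1.1507 0.5031] 85.32185204012181
toolz [-0.0006 -0.0608 -0.9982] jaw [ 0.0014  0.9981 -0.0608] jawdeg 89.92019452936239
```

View pics/l1.png

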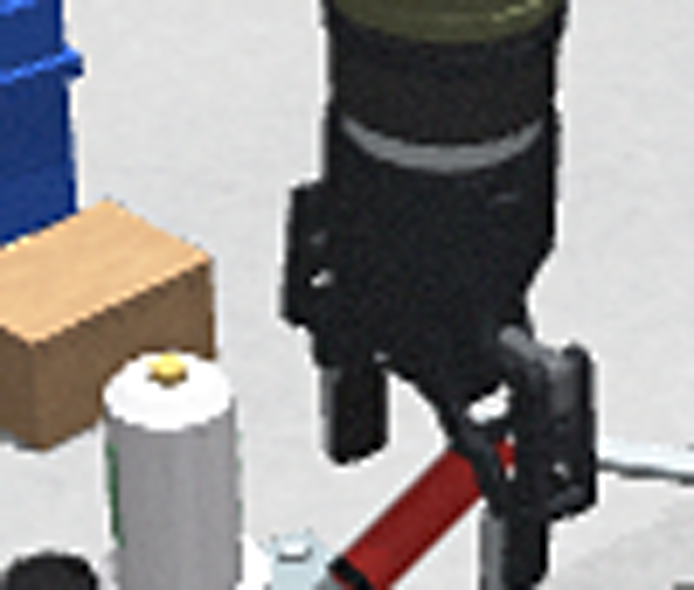

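carry_out --pt "0 0 0 0" --pt "0 0 0 0" --pt "0 0 0 0" --pt "0 0 0 0" --pt "0 0 0 0" --pt "0 0 0 0" --fingers 0 --force 50

```text
time: 24.52
tcp_pos: [580.8, -64.9, 230.3]
tcp_rot: [0.0, 1.0, -0.031, 0.001]
force: [-1.3, -5.8, 3.9]
opening: 18.6
```

```bash
python3 st.py; python3 look.py pics/l2.png 220 140 320 225
```

```text
24.525 [-0.0836  0.3181 -0.2131  1.0331 -0.0625 -0.0829] [580.7521 -64.8707 230.346 ] F [-1.2753 -5.7734  3.9239] 18.56531611941551
toolz [ 0.0013 -0.0628 -0.998 ] jaw [ 0.001   0.998  -0.0628] jawdeg 89.94438461562943
```

View pics/l2.png

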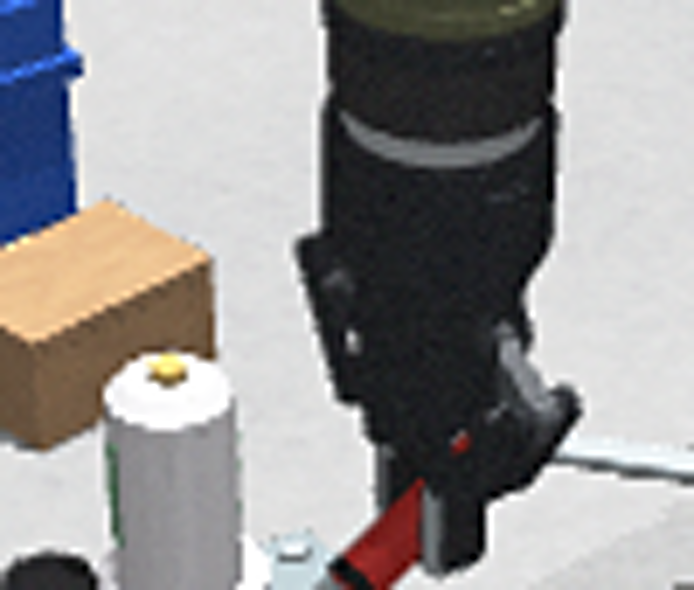

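carry_out --pt "-0.0024 -0.001 -0.0045 0" --pt "-0.0023 0 -0.0046 0" --pt "-0.002 0 -0.0047 0" --pt "-0.002 0 -0.0048 0" --pt "-0.0016 0 -0.0049 0" --pt "-0.0015 0 -0.005 0" --pt "-0.0011 0 -0.005 0" --pt "-0.0011 0 -0.005 0" --pt "-0.0007 0 -0.0051 0" --pt "0 0 0 0"

```text
time: 25.82
tcp_pos: [566.9, -65.2, 187.7]
tcp_rot: [0.001, 1.0, -0.031, 0.002]
force: [-3.1, -1.3, 11.0]
opening: 18.4
```

```bash
python3 st.py; python3 look.py pics/l3.png 210 140 330 240
```

```text
25.825 [-0.087   0.3249 -0.3074  0.9295 -0.0608 -0.0861] [566.877  -65.1891 187.7496] F [-3.1464 -1.2981 11.0305] 18.428890689395082
toolz [ 0.0036 -0.0613 -0.9981] jaw [ 0.0012  0.9981 -0.0613] jawdeg 89.93000204890413
```

View pics/l3.png

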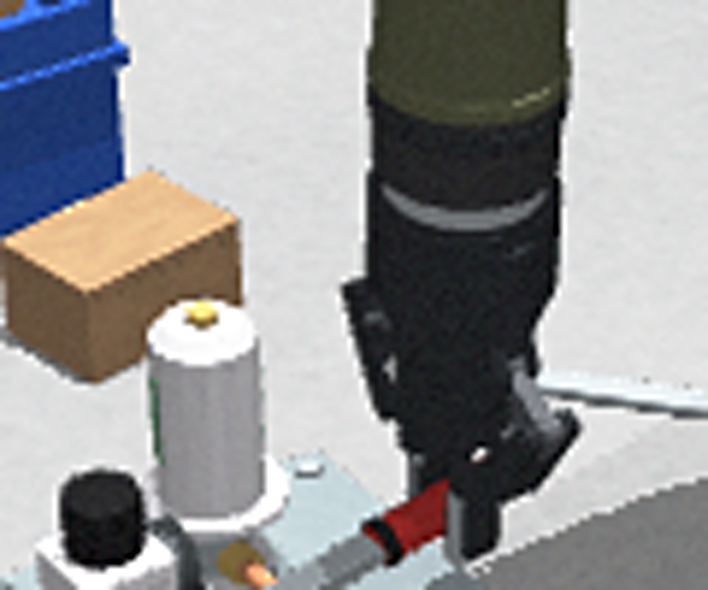

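```bash
cat > lev.py <<'E'
from h import *
import pickle,sys
np.set_printoptions(precision=2,suppress=True)
H=np.array([682.7,-66.9,118.])
def red(a,nm):
    C,v=cloud(a);f=a["frame"].astype(int)
    m=v&(f[...,0]>70)&(f[...,0]>2.2*f[...,1])&(f[...,0]>2.2*f[...,2])
    m&=(abs(C[...,0]-590)<80)&(abs(C[...,1]+67)<35)&(C[...,2]>90)&(C[...,2]<220)
    P=C[m]
    # fit cylinder r=10 whose axis lies in plane y=y0 and passes through hinge: angle only
    from scipy.optimize import least_squares
    def r(x):
        d=np.array([-np.cos(x[0]),0,np.sin(x[0])]);w=P-(H+[0,x[1],0]);return np.linalg.norm(np.cross(w,d),axis=1)-10
    o=least_squares(r,[.3,0],loss="soft_l1",f_scale=2)
    # bar points too: free slope
    print(nm,"red n",len(P),"phi deg",np.degrees(o.x[0]),"yoff",o.x[1],"res",np.median(abs(o.fun)), "mean",P.mean(0))
    b=v&(C[...,0]>600)&(C[...,0]<672)&(abs(C[...,1]+67)<16)&(C[...,2]>100)&(C[...,2]<185)
    Q=C[b]
    if len(Q)>20:
        for _ in range(3):
            k=np.polyfit(Q[:,0],Q[:,2],1);e=Q[:,2]-np.polyval(k,Q[:,0]);Q=Q[abs(e)<5]
        print("   bar n",len(Q),"slope deg",-np.degrees(np.arctan(k[0])),"z at hinge x, at -60:",np.polyval(k,[H[0],H[0]-60]))
    return m
a0,b0=pickle.load(open("f0.pkl","rb"))
red(a0,"rest")
a=vision.grab_frame("scene");red(a,"now")
for n in("lever_grip","lever_hinge"):print(n,[(np.array(q["at"]),round(q["score"],2)) for q in vision.landmark_of(n,a)])
for p in(0,5,10,30):
    t=np.radians(p);print(p,proj(a,[H+r*np.array([-np.cos(t),0,np.sin(t)]) for r in(0,75,150)]).ravel())
x0,y0,x1,y1=215,175,315,260
I=cv2.resize(a["frame"][y0:y1,x0:x1,::-1],None,fx=6.9,fy=6.9,interpolation=cv2.INTER_CUBIC)
for p,c in((0,(0,255,0)),(5,(255,255,0))):
    t=np.radians(p);u=proj(a,[H+r*np.array([-np.cos(t),0,np.sin(t)]) for r in(0,75,118)]);u=((u+.5-[x0,y0])*6.9).astype(int)
    for w in u: cv2.circle(I,tuple(int(q) for q in w),3,c,-1)
    cv2.line(I,tuple(int(q) for q in u[0]),tuple(int(q) for q in u[2]),c,1)
if len(sys.argv)>1:cv2.imwrite(sys.argv[1],I)
E
python3 lev.py pics/l4.png
```

```text
rest red n 221 phi deg 30.011517442845665 yoff -1.8057047914880457 res 1.7283080628537704 mean [585.24 -62.98 180.39]
   bar n 182 slope deg 32.894259948660036 z at hinge x, at -60: [118.44 157.25]
now red n 77 phi deg 16.596819180366424 yoff 8.968974724517107 res 2.376859701031899 mean [589.92 -63.4  138.75]
   bar n 176 slope deg 10.4844521748155 z at hinge x, at -60: [119.82 130.92]
lever_grip [(array([292.2, 223.3]), 0.59), (array([391.8, 326.2]), 0.55)]
lever_hinge [(array([248.8, 243.4]), 0.96), (array([257., 260.]), 0.64)]
0 [246.95 247.78 273.34 236.39 298.4  225.58]
5 [246.95 247.78 273.18 234.24 298.22 221.3 ]
10 [246.95 247.78 272.82 232.17 297.67 217.17]
30 [246.95 247.78 269.46 225.09 291.65 202.71]
```

View pics/l4.png

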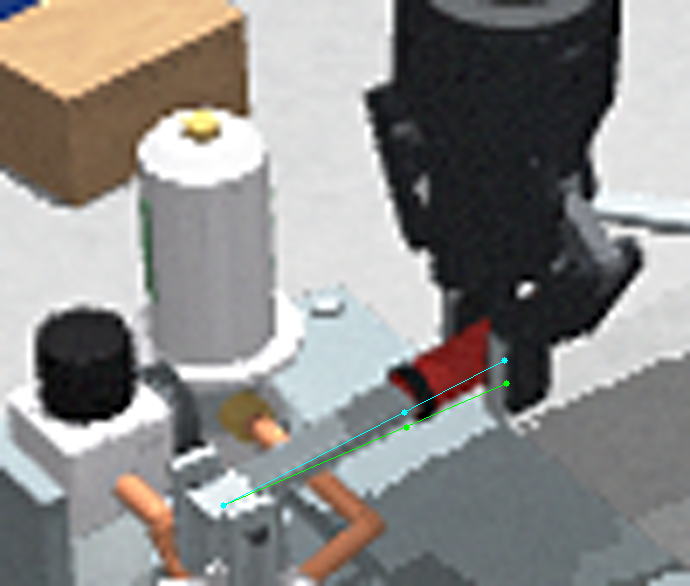

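carry_out --pt "-0.0005 0 -0.004 0" --pt "-0.0005 0 -0.004 0" --pt "-0.0003 0 -0.004 0" --pt "0 0 0 0" --pt "0 0 0 0"

```text
time: 26.65
tcp_pos: [566.0, -65.2, 176.2]
tcp_rot: [0.001, 1.0, -0.031, 0.002]
force: [-1.7, -1.5, 11.7]
opening: 18.8
```

```bash
python3 st.py; python3 lev.py pics/l5.png
```

```text
26.65 [-0.0872  0.333  -0.3248  0.9031 -0.0609 -0.0862] [565.9723 -65.2257 176.2177] F [-1.7167 -1.511  11.7423] 18.815032394144673
toolz [ 0.0044 -0.0614 -0.9981] jaw [ 0.0014  0.9981 -0.0614] jawdeg 89.91726052944334
rest red n 221 phi deg 30.011517442845665 yoff -1.8057047914880457 res 1.7283080628537704 mean [585.24 -62.98 180.39]
   bar n 182 slope deg 32.894259948660036 z at hinge x, at -60: [118.44 157.25]
now red n 74 phi deg 3.6316776430896245 yoff -1.8842476420414815 res 1.3936130162638447 mean [588.03 -62.99 129.83]
   bar n 169 slope deg 4.104068767955626 z at hinge x, at -60: [120.76 125.07]
lever_grip [(array([290.7, 225.7]), 0.77), (array([467.4, 392. ]), 0.67)]
lever_hinge [(array([245.5, 248.5]), 0.55), (array([354.3, 347.4]), 0.41)]
0 [246.95 247.78 273.34 236.39 298.4  225.58]
5 [246.95 247.78 273.18 234.24 298.22 221.3 ]
10 [246.95 247.78 272.82 232.17 297.67 217.17]
30 [246.95 247.78 269.46 225.09 291.65 202.71]
```

View pics/l5.png

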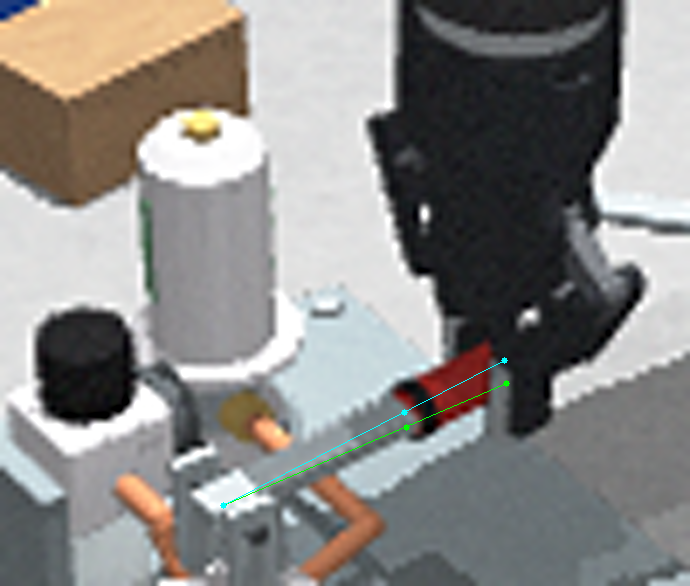

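carry_out --pt "-0.0002 0 -0.003 0" --pt "0 0 -0.002 0" --pt "0 0 0 0" --pt "0 0 0 0"

```text
time: 27.3
tcp_pos: [565.9, -65.3, 171.3]
tcp_rot: [0.001, 1.0, -0.031, 0.002]
force: [-2.9, -1.1, 11.9]
opening: 18.9
```

```bash
python3 st.py; python3 lev.py pics/l6.png; python3 lev.py |grep -A1 now;  python3 lev.py |grep -A1 now
```

```text
27.3 [-0.0872  0.3372 -0.3313  0.8922 -0.0609 -0.0861] [565.8636 -65.253  171.3049] F [-2.9192 -1.0528 11.8867] 18.87784754523889
toolz [ 0.0047 -0.0615 -0.9981] jaw [ 0.0016  0.9981 -0.0615] jawdeg 89.90710537590134
rest red n 221 phi deg 30.011517442845665 yoff -1.8057047914880457 res 1.7283080628537704 mean [585.24 -62.98 180.39]
   bar n 182 slope deg 32.894259948660036 z at hinge x, at -60: [118.44 157.25]
now red n 75 phi deg 0.9150669528875526 yoff -1.8582287437905016 res 1.3391850864836563 mean [588.15 -63.1  125.8 ]
   bar n 152 slope deg 1.877907536197088 z at hinge x, at -60: [120.65 122.62]
lever_grip [(array([290.1, 228.1]), 0.55)]
lever_hinge [(array([243.6, 243.2]), 0.83)]
0 [246.95 247.78 273.34 236.39 298.4  225.58]
5 [246.95 247.78 273.18 234.24 298.22 221.3 ]
10 [246.95 247.78 272.82 232.17 297.67 217.17]
30 [246.95 247.78 269.46 225.09 291.65 202.71]
now red n 74 phi deg 0.7047395524324412 yoff -0.5443620431343699 res 1.002804481978548 mean [588.04 -63.09 125.89]
   bar n 158 slope deg 2.8491469370773435 z at hinge x, at -60: [120.1  123.09]
now red n 75 phi deg 0.994946043063253 yoff -1.0361465138004105 res 1.6240116608365245 mean [588.44 -62.68 126.17]
   bar n 165 slope deg 1.8634715424355714 z at hinge x, at -60: [120.35 122.3 ]
```

View pics/l6.png

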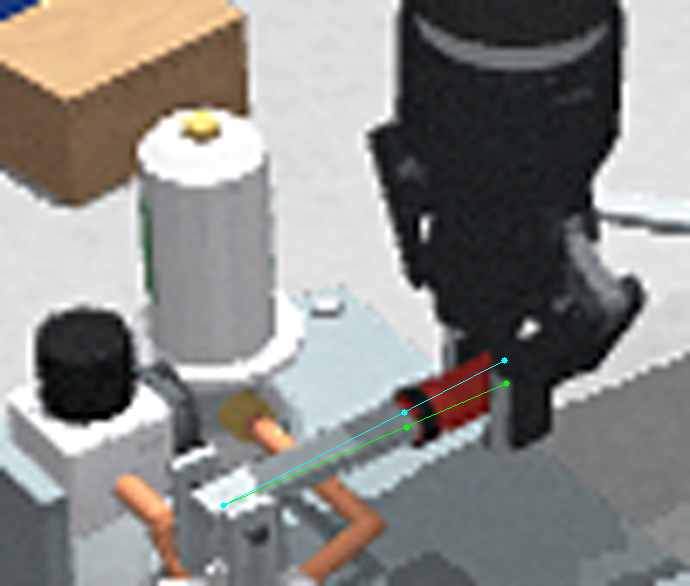

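carry_out --pt "0 0 -0.0015 0" --pt "0 0 0 0" --pt "0 0 0 0"

```text
time: 28.12
tcp_pos: [565.9, -65.2, 169.9]
tcp_rot: [0.001, 1.0, -0.031, 0.002]
force: [-1.1, -2.4, 12.1]
opening: 18.8
```

```bash
python3 st.py; python3 lev.py pics/l7.png|grep -A1 now; python3 lev.py |grep -A1 now; python3 - <<'E'
from h import *
import pickle
np.set_printoptions(precision=2,suppress=True)
H=np.array([682.7,-66.9,118.])
a0,_=pickle.load(open("f0.pkl","rb"));a=vision.grab_frame("scene")
for nm,p,g in(("rest",a0,(271,224)),("now",a,(275,234.5))):
    f=p["frame"].astype(float).max(-1);v,u=np.mgrid[:480,:640]
    m=(np.hypot(u-g[0],v-g[1])<6)&(f<60);l=cv2.connectedComponents(m.astype(np.uint8))[1];k=np.argmax(np.bincount(l[m]))
    m=l==k;print(nm,m.sum(),"ring",u[m].mean(),v[m].mean())
for t in(30,5,0,-5):
    w=np.radians(t);print(t,proj(a,[H+r*np.array([-np.cos(w),0,np.sin(w)]) for r in(75,78,81)]).ravel())
C,v=cloud(a);P=C[v&(np.hypot(C[...,0]-587,C[...,1]+226)<32)&(C[...,2]>66)&(C[...,2]<175)]
from scipy.optimize import least_squares
W=P[P[:,2]<142]
def r(x):
    d=np.array([x[2],x[3],1.]);d/=np.linalg.norm(d);return np.linalg.norm(np.cross(W-np.array([x[0],x[1],100]),d),axis=1)-24
o=least_squares(r,[587,-226,0,0],loss="soft_l1",f_scale=2);print("bowl axis",o.x)
cv2.imwrite("pics/fin.png",a["frame"][:,:,::-1])
E
```

```text
28.125 [-0.0872  0.3386 -0.3331  0.8891 -0.0607 -0.0861] [565.868  -65.2165 169.8501] F [-1.1012 -2.3583 12.1384] 18.8301100278586
toolz [ 0.0047 -0.0613 -0.9981] jaw [ 0.0015  0.9981 -0.0613] jawdeg 89.91161590718802
now red n 71 phi deg 0.4433952292134109 yoff -1.5227861974161725 res 1.3990350962406861 mean [587.98 -63.29 124.58]
   bar n 160 slope deg 0.7149029393582209 z at hinge x, at -60: [120.67 121.42]
now red n 72 phi deg 0.3914113582408668 yoff -1.4619089128151974 res 1.8806904415275723 mean [588.27 -63.45 124.49]
   bar n 160 slope deg 1.4498567198408845 z at hinge x, at -60: [120.58 122.1 ]
rest 17 ring 270.94117647058823 223.7058823529412
now 22 ring 275.77272727272725 234.77272727272728
30 [269.46 225.09 270.35 224.18 271.24 223.28]
5 [273.18 234.24 274.2  233.71 275.23 233.18]
0 [273.34 236.39 274.37 235.95 275.4  235.51]
-5 [273.31 238.62 274.33 238.27 275.35 237.91]
bowl axis [ 587.47 -226.76    0.     -0.01]
```

View pics/fin.png

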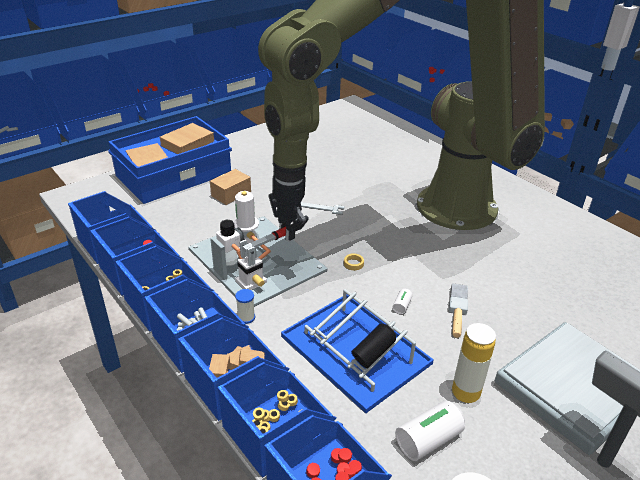

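```bash
python3 -c "
from cell import workorder; print(workorder.job_done())"
```

```text
the job is handed in; nothing more can be done
None
```

The aluminium bowl is mouth-down on the seat and released, and the lever is pressed to about level with the gripper still closed on its red grip. The job is handed in, at about 28.5 s of the 69 s allowed.

**How it was done**
- **Turning the bowl:** moves could only turn the tool about the vertical. I gripped the bowl near its closed end and pushed its lower lip against the fixed post, so that it swung mouth-down in the jaws over the post. I then centred it, lowered it until the rim touched the seat, and let go.
- **Lever:** after the release I gripped the lever with 50 N and moved it down along its arc.

**Last checks**
- **Bowl:** its axis is at (587.5, −226.8) mm, under 1 mm from the post position I had estimated, and it tilts less than about 0.6°. The rim looks flat on the seat.
- **Lever angle:** the measurements disagreed slightly: about 0.4° above level from the red grip, about 1° from the bar and about 2° from the black ring. The tool's height suggested level or about 1° below. I take it as level within about 2°.
- **Lever force:** about 12 N, against the 10 N given for holding it level; this reading includes grip effects and noise.
- **Other objects:** everything else looked unmoved in the last scene picture. The arm hid part of the top camera's view during the work, so I did not check from there at the end.

**What went less than cleanly**
- **Tool tilt:** early on the last joint reached its end of range and left the tool tilted about 3.5° for the rest of the job.
- **First push:** it met the tip of the post and reached about 28 N, so I backed off and repeated it lower.
- **Slip in the jaws:** the bowl slid several millimetres while it swung, and was still leaning about 10° when it touched the seat. It settled flat once released.

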